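# Nip two resin specimen slabs in the wedge rack

## Task

Move the two resin specimen slabs from the white stand to the metal wedge rack: the thick amber slab into the widest slot, the thin grey-green one into the narrowest. Stand each square and mid-length against the upright wall of its slot, slide it down under control until the narrowing slot stops it, and press it home with about a kilogram of push so that it stays nipped upright when you let go. The resin is brittle: never let a slab drop into its slot or push it with more than about two kilograms, and leave the other things on the bench alone.

Things in the scene. Friction and masses are not known exactly. Their poses are not given: they have to be found in the camera images.
- rack: Metal wedge rack, fixed: dark base 84 x 206 mm, a row of three slots along its y, 54 mm apart, widest at +y. A slot is the gap between a fixed upright wall (60 mm along x, 8 mm thick, top edge 48 mm over the table) and a steel leaf on the wall's -y side that leans in, so it narrows 1 mm per 6 mm of depth to a floor 33 mm down. Origin: centre of the underside; z up.
- slot_wide (a point): Middle of the top edge of the upright wall's face, widest slot. Axes as the rack's: x along the slot; the slot lies on the -y side. All leaves sit on one comb, set by a screw and not measured: at the top edge this slot is 21 to 24.5 mm wide, the middle one 15.5 to 19, the narrow one 10 to 13.5, so a slab in its right slot stops 9 to 30 mm below the top edge.
- slot_narrow (a point): Middle of the top edge of the upright wall's face in the narrowest slot (10 to 13.5 mm wide at the top edge); otherwise as slot_wide.
- stand: White plastic stand, fixed, 70 x 100 mm, in which the slabs stand at first in two loose slots 56 mm apart along its y (25 mm wide between 19 mm high ribs; a slab's foot is 6 mm over the table). Either slab may be in either slot. Origin: centre of the underside.
- thick_slab: Amber resin slab with a dark round specimen, standing on edge: 50 mm long (x), 19.5 mm thick (y), 66 mm high (z), about 90 g. Origin: centre of its underside. Grip it across its thickness near the top.
- thin_slab: Grey-green resin slab with a brown round specimen, standing on edge: 50 mm long (x), 8.5 mm thick (y), 66 mm high (z), about 45 g. Origin: centre of its underside. Grip it across its thickness near the top.
- beaker: Bystander: white plastic beaker, 66 mm wide, 77 mm high, loose. Origin: centre of the underside.
- vial_amber: Bystander: amber vial with a black cap, 28 mm wide, 64 mm high, loose. Origin: centre of the underside.
- bench_timer: Bystander: white bench timer, 66 x 66 x 20 mm, loose, in front of the fixed raised bench on the right that carries a machine and fills the space beyond x = 0.47, right of y = -0.09 (keep the arm clear of it). Origin: centre of the underside.
There are look-alikes about, which are no part of the job. Several things have the shape of the thin_slab; the one meant has the colours described above. Leave any blue or turquoise look-alike of the thick_slab alone.

How it is judged:
By the outcome, as a careful person would: the job done as asked, in the order asked, and still so for the second after the job is handed in, with the robot touching nothing.
It also fails if it takes over 72 s, if anything falls off the work surface, if the arm or the gripper's body presses on something with over 40 N, if the wrist force passes 120 N, or if a joint passes its speed limit or range.

## Robot

A 6-joint arm with a two-finger parallel gripper is mounted at the origin on a cart in front of the work surface, level with it; the furniture and walls round the work are solid. World frame = base frame: x ahead of the robot, y to its left, z up, the work surface at z = 0. Lengths are in mm, angles in rad, forces in N, time in s.
With the tool pointing down it reaches from about 300 to 850 mm from the base axis. Payload 4.2 kg.
Tool frame: the origin (TCP) lies midway between the tips of the shut fingers; the grasp point (between the pads) lies 19 mm behind it; x points along the fingers, z is the direction in which the jaws open and shut, and the axes are right-handed (so a half turn about x gives the same grasp; the last joint's range is limited). The gripper opens to 91 mm and grips with 3 to 60 N. Pads are 32 mm wide; open, the fingers measure 118 mm over their backs; the gripper's body (76 mm by 178 mm) begins 60 mm behind the grasp point.
Start: joints at [1.281, 0.32, 1.565, -0, 1.257, -0.02], TCP at [153.261, 554.215, 213.976] pointing down, gripper open.
Joint ranges: [-3.11, 3.11], [-0.84, 2.01], [0.21, 2.61], [-1.34, 4.49], [0.05, 2.63], [-2.56, 2.56]. Speed limits (rad/s): [2.57, 2.57, 3.14, 3.14, 3.14, 3.14].

## Interface

Orientations are given as a unit quaternion [w, x, y, z].
In Python, from workcell import get_obs, optics, env gives the robot as it stands. The module is installed in compiled form; this text tells all that it offers.
- The arm moves only by the shell command python3 -m creep 'ROWS' [FORCE]. ROWS is JSON, a list of rows, each an object of numbers: "x", "y", "z": the shift along the world's x, y, z in mm; "spin": the turn about the world's z in rad; "grip": the finger opening in mm, from 0 to 91.2. In form: [{"x": .., "y": .., "z": .., "spin": .., "grip": ..}, ...]. A call has 1 to 10 rows; each row is the pose to reach, as a shift and turn from the pose commanded when the call began; what a row does not reach only later rows make up. A row lasts 1/8 s, in which the tool goes at most 62.5 mm and 10.7 degrees, less where a joint would pass 70% of its speed; a pose out of reach is approached as far as the arm can. A call with a gripper value outside its range is refused whole. The fingers move at their own pace and stop on an object; FORCE is the grip in N (left out, the last holds). Time passes only in rows, so rows that repeat a pose let the fingers close. It gives the time, the measured TCP pose, the force and the opening at its end, in the units of the state.
- get_obs(): the state, without advancing time (a new reading comes with each control period).
- optics.read_camera(name): name is "side" or "top" or "wrist"; returns the picture (480x640x3 uint8, red, green, blue); there is no depth.
- optics.camera_model(name): a dict with "K" (3x3 intrinsics, pixels), "R" (3x3) and "t" (3): a world point X has camera coordinates R X + t; the wrist camera has in their place "hand_eye" (4x4, takes a point from camera to tool coordinates, whose origin is the TCP and whose axes are the tool frame's). Camera axes: x right, y down, z forward; pixel columns grow to the right and rows downward; lengths in mm; the calibration is good to about 2 mm. A picture is of the moment at which its call begins: read the wrist's pose just before it. camera_model takes no time and is no camera call.
- env.sign_off(): hands the job in, once; it reports no verdict.
The state is a dict: "t": time; "qpos": joint angles; "joint_vel": joint speeds; "effort": joint torques, N m; "tool_pos": TCP position; "eef_rot": TCP orientation; "ft_force": force on the tool from outside, world axes, zero at the start; "torque": the same for the moment, N m; "finger_gap": opening from 0.0 (shut) to 1.0 (fully open).
Only numpy, scipy, OpenCV 4.12 (cv2) and the standard library are available. Lean on these libraries where they do the work, as an engineer would, in place of code of your own. Each camera call takes 0.05 s, during which the arm holds its last target. There are 200 camera calls.

## Working session

There is one attempt and no reset: what is moved stays moved. The work goes in short steps, Python scripts to look and compute and a shell command to move; the robot and the scene stay as the last step left them, time stands still between calls to the robot, and variables do not carry over. Pictures are saved under pics/ and viewed, about 8 in all and at most 12, crops included, and the job is handed in when it is done.

```bash
mkdir -p pics; python3 - <<'E'
from workcell import get_obs, optics
import cv2
o=get_obs();print(o)
for n in("top","side","wrist"):
    m=optics.camera_model(n);print(n,{k:v.round(3).tolist() if hasattr(v,'round') else v for k,v in m.items()})
    cv2.imwrite(f"pics/{n}0.png",optics.read_camera(n)[:,:,::-1])
E
```

```text
{'t': 0.0, 'qpos': array([ 1.28098599e+00,  3.20260622e-01,  1.56569983e+00, -3.95206393e-05,
        1.25742578e+00, -1.99945757e-02]), 'joint_vel': array([-8.84913619e-04, -1.79740216e-03,  2.48758914e-04,  4.42969732e-04,
        6.36006898e-04,  6.68971609e-05]), 'effort': array([-3.00950465e-03, -4.12463737e+01, -2.31971580e+01,  7.25627365e-02,
        4.58649639e-02, -1.45558815e-04]), 'tool_pos': array([153.12520039, 553.68550423, 213.13019548]), 'eef_rot': array([ 0.56219916, -0.4285952 ,  0.56320791,  0.42782603]), 'ft_force': array([0.3874042 , 0.03322608, 0.31872415]), 'torque': array([ 0.0236425 ,  0.06008147, -0.05150536]), 'finger_gap': 0.9995752366579472}
top {'K': [[577.615, 0.0, 313.229], [0.0, 577.615, 246.66], [0.0, 0.0, 1.0]], 'R': [[0.008, -1.0, 0.0], [-0.993, -0.008, -0.12], [0.12, 0.001, -0.993]], 't': [233.842, 530.778, 1634.885]}
side {'K': [[511.177, 0.0, 331.45], [0.0, 511.177, 239.562], [0.0, 0.0, 1.0]], 'R': [[-0.914, -0.406, -0.008], [-0.215, 0.5, -0.839], [0.345, -0.765, -0.544]], 't': [598.188, 46.568, 1301.037]}
wrist {'K': [[359.998, 0.0, 318.003], [0.0, 359.998, 235.127], [0.0, 0.0, 1.0]], 'hand_eye': [[-0.0, -0.297, 0.955, -170.152], [-0.0, -0.955, -0.297, 85.298], [1.0, -0.0, -0.0, 0.389], [0.0, 0.0, 0.0, 1.0]]}
```

View pics/top0.png

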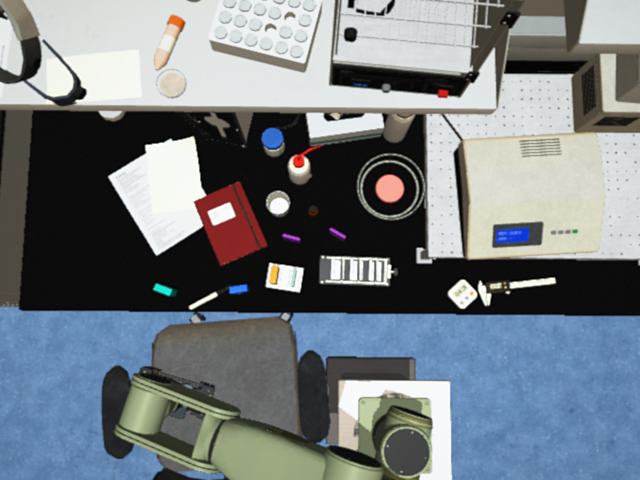

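View pics/side0.png

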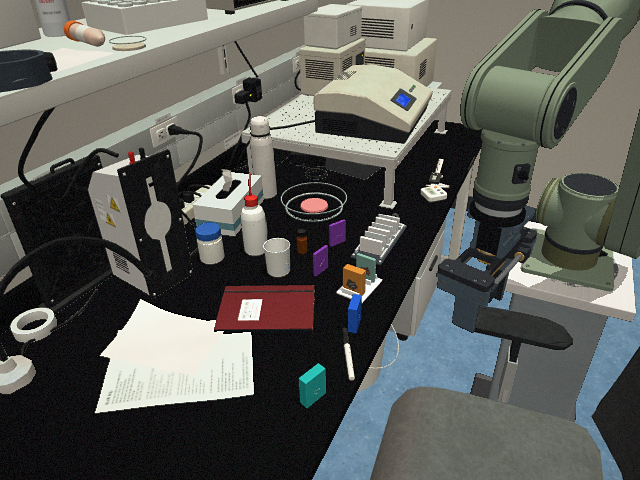

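The top view shows the stand at about (285,277), with amber at (273,273) and grey-green at (297,277), and the rack at about (355,270). The side view confirms both slabs are standing. The purple, blue and teal pieces are look-alikes. Next I'll get rough positions.

```bash
cat > h.py <<'E'
import numpy as np, cv2
from workcell import get_obs, optics
from scipy.spatial.transform import Rotation as Ro
def pose():
    o=get_obs(); q=o['eef_rot']; return Ro.from_quat([q[1],q[2],q[3],q[0]]).as_matrix(), o['tool_pos']
def cam(n,P=None):
    m=optics.camera_model(n); K=np.array(m['K'])
    if n=='wrist':
        R,t=P; H=np.array(m['hand_eye']); Rc=R@H[:3,:3]; c=R@H[:3,3]+t
    else:
        Rc=np.array(m['R']).T; c=-Rc@np.array(m['t'])
    return K,Rc,c
def ray(C,uv):
    K,Rc,c=C; d=Rc@np.linalg.solve(K,[uv[0],uv[1],1]); return c,d/np.linalg.norm(d)
def onz(C,uv,z):
    c,d=ray(C,uv); return c+d*(z-c[2])/d[2]
def proj(C,X):
    K,Rc,c=C; p=K@(Rc.T@(np.array(X)-c)); return p[:2]/p[2]
def tri(C1,a,C2,b):
    c1,d1=ray(C1,a); c2,d2=ray(C2,b)
    s=np.linalg.lstsq(np.c_[d1,-d2],c2-c1,rcond=None)[0]
    p,q=c1+s[0]*d1,c2+s[1]*d2; return (p+q)/2,np.linalg.norm(p-q)
E
python3 - <<'E'
from h import *
T=cam('top');S=cam('side')
for n,uv,z in[('amber',(273,273),72),('grey',(297,277),72),('stand',(285,277),10),('rackL',(321,270),48),('rackR',(388,271),48),('beaker',(278,204),77),('timer',(462,293),20)]:
    print(n,onz(T,uv,z).round(0))
print('amber tri',tri(T,(273,267),S,(355,270)),tri(T,(297,272),S,(367,256)))
R,t=pose();print(R.round(2)); C=cam('wrist',(R,t));print(C[2],onz(C,(320,240),0))
E
```

```text
amber [449. 350.  72.]
grey [438. 283.  72.]
stand [442. 319.  10.]
rackL [460. 215.  48.]
rackR [459.  25.  48.]
beaker [644. 339.  77.]
timer [ 399. -191.   20.]
amber tri (array([454.60109781, 347.13477749,  65.83906289]), np.float64(24.341224061367512)) (array([445.63364362, 280.96062151,  63.68405965]), np.float64(15.068608639395885))
[[-0.   -0.96  0.27]
 [-0.    0.27  0.96]
 [-1.    0.   -0.  ]]
[ 71.1011147  577.17661088 383.45947265] [192.1223494  545.48346671   0.        ]
```

```bash
python3 -m creep '[{"x":40,"y":-40,"z":0,"spin":0.1},{"x":80,"y":-85,"z":0,"spin":0.2},{"x":120,"y":-130,"z":0,"spin":0.2},{"x":160,"y":-170,"z":0,"spin":0.2},{"x":200,"y":-210,"z":0,"spin":0.2},{"x":240,"y":-250,"z":0,"spin":0.2},{"x":240,"y":-270,"z":0,"spin":0.2},{"x":240,"y":-270,"z":0,"spin":0.2},{"x":240,"y":-270,"z":0,"spin":0.2}]'
python3 - <<'E'
from h import *
P=pose();I=optics.read_camera('wrist');np.savez('w1.npz',R=P[0],t=P[1]);cv2.imwrite('pics/w1.png',I[:,:,::-1]);print(P[1],P[0].round(3))
E
```

```text
[153.14368875 553.84274671 213.30578887] [[-0.    -0.964  0.267]
 [-0.001  0.267  0.964]
 [-1.     0.    -0.001]]schema error: expected keys x, y, z, spin, grip
```

View pics/w1.png

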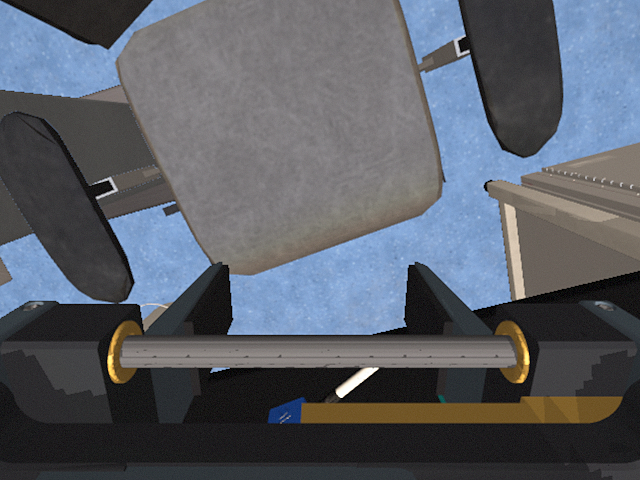

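The move was refused because every row needs all five keys. In this wrist picture the gripper fills the rows below about 270, and up in the image is −x. Moving on.

```bash
python3 -m creep '[{"x":35,"y":-35,"z":10,"spin":0.1,"grip":91},{"x":75,"y":-75,"z":20,"spin":0.2,"grip":91},{"x":115,"y":-115,"z":20,"spin":0.2,"grip":91},{"x":155,"y":-155,"z":20,"spin":0.2,"grip":91},{"x":195,"y":-195,"z":20,"spin":0.2,"grip":91},{"x":235,"y":-240,"z":20,"spin":0.2,"grip":91},{"x":275,"y":-280,"z":20,"spin":0.2,"grip":91},{"x":297,"y":-300,"z":20,"spin":0.2,"grip":91},{"x":297,"y":-300,"z":20,"spin":0.2,"grip":91},{"x":297,"y":-300,"z":20,"spin":0.2,"grip":91}]'
python3 - <<'E'
from h import *
P=pose();I=optics.read_camera('wrist');np.savez('w2.npz',R=P[0],t=P[1]);cv2.imwrite('pics/w2.png',I[:,:,::-1]);print(P[1],P[0].round(3))
E
```

```text
t: 1.45
tool_pos: [449.6, 254.5, 233.8]
eef_rot: [0.517, -0.482, 0.517, 0.483]
ft_force: [0.1, -0.2, 0.7]
finger_gap: 1.0
[449.64788838 254.53678535 233.77737701] [[-0.001 -0.998  0.07 ]
 [ 0.     0.07   0.998]
 [-1.     0.001  0.   ]]
```

View pics/w2.png

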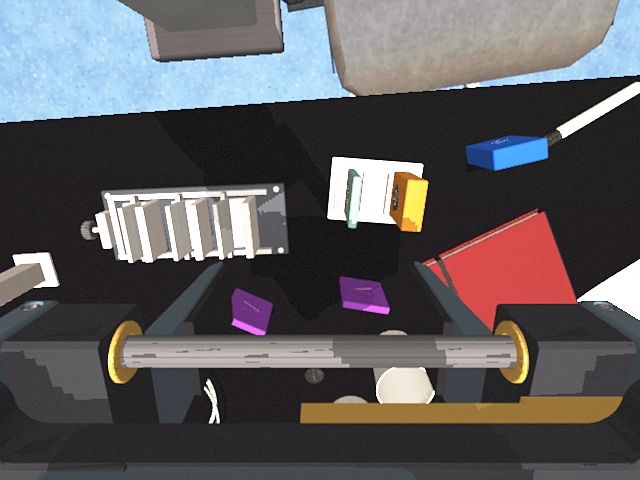

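The wrist view shows the rack at about (195,220) with its knob at (88,230), and the stand at (375,190) with grey-green at (353,197) and amber at (409,200). Before zooming in, I'll take a second view from a different y for stereo.

```bash
python3 -m creep '[{"x":0,"y":-40,"z":-10,"spin":0,"grip":91},{"x":0,"y":-80,"z":-20,"spin":0,"grip":91},{"x":0,"y":-110,"z":-30,"spin":0,"grip":91},{"x":0,"y":-110,"z":-30,"spin":0,"grip":91},{"x":0,"y":-110,"z":-30,"spin":0,"grip":91}]'
python3 - <<'E'
from h import *
P=pose();I=optics.read_camera('wrist');np.savez('w3.npz',R=P[0],t=P[1]);cv2.imwrite('pics/w3.png',I[:,:,::-1]);print(P[1])
a=cv2.resize(cv2.imread('pics/w2.png')[140:275,75:440],None,fx=2.19,fy=2.19,interpolation=cv2.INTER_CUBIC)
b=cv2.resize(cv2.imread('pics/w3.png')[130:270,200:565],None,fx=2.19,fy=2.19,interpolation=cv2.INTER_CUBIC)
cv2.imwrite('pics/c23.png',np.vstack([a,b]));print(a.shape,b.shape)
E
```

```text
t: 2.12
tool_pos: [450.2, 145.4, 204.4]
eef_rot: [0.517, -0.482, 0.516, 0.483]
ft_force: [0.5, 0.3, 0.3]
finger_gap: 0.997
[450.24323619 145.44767426 204.40672257]
(296, 799, 3) (307, 799, 3)
```

View pics/c23.png

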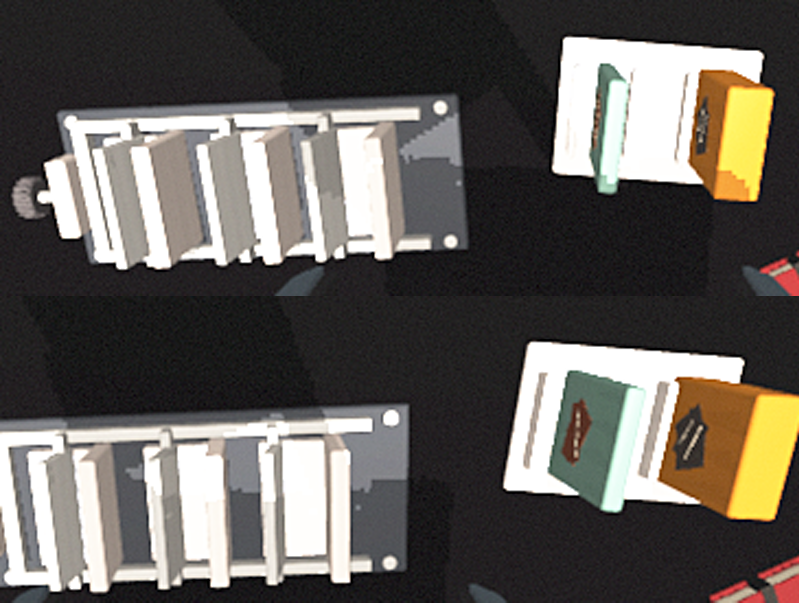

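The widest slot is at +y, the knob is at the −y end, and the upright walls are on the right of each slot. Grey-green is in the −y stand slot and amber in the +y one. Next I'll measure the slab tops and rack base by mask in both views.

```bash
cat > m.py <<'E'
from h import *
def load(n):
    d=np.load(n+'.npz'); return cv2.imread(f'pics/{n}.png'),cam('wrist',(d['R'],d['t']))
def blob(m):
    m=cv2.morphologyEx(m.astype(np.uint8),cv2.MORPH_CLOSE,np.ones((3,3)))
    n,l,s,c=cv2.connectedComponentsWithStats(m); i=1+np.argmax(s[1:,4]); return c[i],s[i],l==i
E
python3 - <<'E'
from m import *
tops={}
for n,x0 in(('w2',320),('w3',420)):
    I,C=load(n); h=cv2.cvtColor(I,cv2.COLOR_BGR2HSV).astype(int); H,S,V=h[...,0],h[...,1],h[...,2]
    R=np.zeros(H.shape,bool);R[140:275,x0:x0+160]=1
    g=R&(H>70)&(H<95)&(S>35); a=R&(H>8)&(H<28)&(S>120)
    print(n,'g V',np.percentile(V[g],[5,25,50,75,95]),'a V',np.percentile(V[a],[5,25,50,75,95]))
    for k,m in(('g',g&(V>(190))),('a',a&(V>225))):
        c,s,l=blob(m); r=cv2.minAreaRect(np.argwhere(l)[:,::-1].astype(np.float32)); b=cv2.boxPoints(r)
        tops[n,k]=(C,r[0]); print(n,k,c.round(1),s,'box',b.round(1).tolist()); 
        w=np.array([onz(C,p,72) for p in b]); print(w[:,:2].round(1).tolist(),'ctr@72',onz(C,r[0],72).round(1))
for k in'ga':
    print(k,tri(*tops['w2',k],*tops['w3',k]))
I2,C2=load('w2');I3,C3=load('w3')
f2=lambda u,v:(75+u/2.19,140+v/2.19); f3=lambda u,v:(200+u/2.19,130+(v-296)/2.19)
# rack bolts right side, base
for a,b in(((440,107),(391,418)),((451,241),(390,563))):
    print('bolt',tri(C2,f2(*a),C3,f3(*b)))
print('base edge',[onz(C2,f2(*p),8).round(1) for p in((58,110),(458,95),(467,248),(93,265))])
print('stand',[onz(C2,f2(*p),3).round(1) for p in((567,38),(762,50),(555,175))])
E
```

```text
w2 g V [ 21.    29.   106.   144.   233.45] a V [124. 147. 207. 255. 255.]
w2 g [351.5 222.6] [349 213   8  15  50] box [[349.0, 213.0], [356.0, 213.0], [356.0, 227.0], [349.0, 227.0]]
[[447.8, 284.7], [448.2, 291.3], [462.0, 290.7], [461.6, 284.0]] ctr@72 [454.9 287.7  72. ]
w2 a [414.7 208.5] [401 179  27  53 813] box [[400.0, 229.6999969482422], [407.5, 177.5], [427.8999938964844, 180.39999389648438], [420.5, 232.60000610351562]]
[[467.7, 332.9], [418.0, 339.8], [422.0, 358.6], [472.0, 352.5]] ctr@72 [444.4 346.   72. ]
w3 g V [ 86. 107. 110. 114. 203.] a V [126.55 143.   153.   255.   255.  ]
w3 g [478.4 215.5] [475 196   9  33  45] box [[475.0, 196.0], [483.0, 196.0], [483.0, 228.0], [475.0, 228.0]]
[[433.8, 281.3], [434.3, 288.1], [462.8, 290.0], [462.4, 283.0]] ctr@72 [448.1 285.6  72. ]
w3 a [549.5 202.9] [ 532  175   36   57 1280] box [[531.5, 229.89999389648438], [546.2000122070312, 171.10000610351562], [567.9000244140625, 176.5], [553.2000122070312, 235.3000030517578]]
[[467.5, 332.6], [416.7, 339.3], [422.5, 358.0], [473.9, 352.2]] ctr@72 [444.5 345.6  72. ]
g (array([452.77112122, 288.01192362,  67.29458999]), np.float64(6.492481438953804))
a (array([444.7316735 , 346.31646443,  70.83723965]), np.float64(0.12112544506341892))
bolt (array([430.75585224, 209.64108966,   7.64583554]), np.float64(0.11020892628066264))
bolt (array([503.03505237, 207.88151206,   7.03121134]), np.float64(0.219415592387829))
base edge [array([418.6,  16.6,   8. ]), array([425.2, 219.4,   8. ]), array([507.1, 216.2,   8. ]), array([502.7,  14.6,   8. ])]
stand [array([401.4, 275.9,   3. ]), array([414.1, 373.1,   3. ]), array([471.5, 265.6,   3. ])]
```

Amber's top is at (444.5,346,71), yaw about −0.125, and both views agree. Rack yaw is about −0.03 and its base centre about (463,117), with the base measuring 82×203 against 84×206. Now two closer views of the walls.

```bash
python3 -m creep '[{"x":15,"y":20,"z":-50,"spin":0.04,"grip":91},{"x":30,"y":35,"z":-85,"spin":0.04,"grip":91},{"x":30,"y":35,"z":-85,"spin":0.04,"grip":91},{"x":30,"y":35,"z":-85,"spin":0.04,"grip":91}]'
cat > snap.py <<'E'
import sys
from h import *
n=sys.argv[1];P=pose();I=optics.read_camera('wrist');np.savez(n+'.npz',R=P[0],t=P[1]);cv2.imwrite(f'pics/{n}.png',I[:,:,::-1]);print(P[1].round(1),get_obs()['ft_force'].round(2))
E
python3 snap.py w4
python3 -m creep '[{"x":0,"y":-50,"z":0,"spin":0,"grip":91},{"x":0,"y":-100,"z":0,"spin":0,"grip":91},{"x":0,"y":-100,"z":0,"spin":0,"grip":91},{"x":0,"y":-100,"z":0,"spin":0,"grip":91}]'
python3 snap.py w5
python3 - <<'E'
from m import *
I4,C4=load('w4');I5,C5=load('w5')
for C in(C4,C5): print([proj(C,p).round(0) for p in((465,215,48),(465,20,48),(465,116,48))])
out=[]
for I,C in((I4,C4),(I5,C5)):
    u=[proj(C,p) for p in((465,230,48),(465,5,48))]; 
    x0=int(min(u[0][0],u[1][0])); out.append(cv2.resize(I[140:290,max(x0,0):max(x0,0)+400],(800,300),interpolation=cv2.INTER_CUBIC)); print('x0',x0)
cv2.imwrite('pics/c45.png',np.vstack(out))
E
```

```text
t: 2.68
tool_pos: [480.5, 179.9, 119.9]
eef_rot: [0.507, -0.493, 0.507, 0.493]
ft_force: [-0.4, -0.1, -1.1]
finger_gap: 0.998
[480.5 179.9 119.9] [ 0.45 -0.36  0.24]
t: 3.22
tool_pos: [480.8, 79.4, 120.3]
eef_rot: [0.509, -0.493, 0.507, 0.492]
ft_force: [-1.1, -0.1, -0.1]
finger_gap: 0.998
[480.8  79.4 120.3] [ 0.16 -0.07 -0.13]
[array([367., 226.]), array([ 89., 234.]), array([225., 230.])]
[array([511., 221.]), array([232., 229.]), array([369., 225.])]
x0 68
x0 210
```

View pics/c45.png

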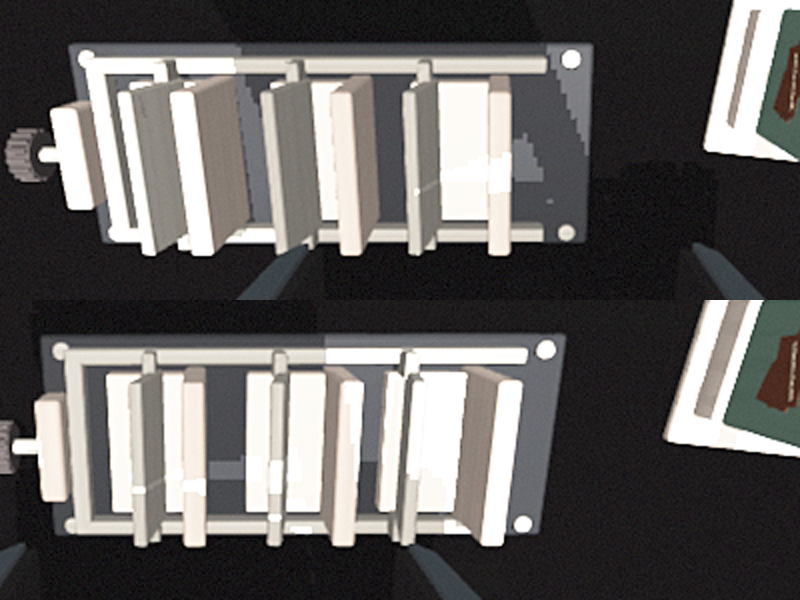

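```bash
python3 - <<'E'
from m import *
I4,C4=load('w4');I5,C5=load('w5')
for n,I,x0,x1,rows in(('w4wide',I4,305,332,(195,223,250)),('w5wide',I5,435,475,(195,220,245)),('w5nar',I5,294,320,(195,223,250)),('w4nar',I4,145,195,(195,222,250))):
    print(n,x0)
    for r in rows: print(r,I[r-1:r+2,x0:x1].mean((0,2)).astype(int).tolist())
for n,I,c in(('w4wide col',I4,318),('w5nar col',I5,307)):
    print(n,[(r,int(I[r,c].mean())) for r in list(range(172,186))+list(range(258,274))])
# grey top
I3,C3=load('w3');I2,C2=load('w2')
for n,I,x0,x1 in(('w2g',I2,338,372),('w3g',I3,465,505)):
    for r in(180,190,200,210,220): print(n,r,x0,I[r,x0:x1,1].tolist())
E
```

```text
w4wide 305
195 [250, 250, 250, 250, 251, 254, 236, 200, 238, 243, 241, 239, 239, 238, 238, 241, 238, 226, 156, 62, 75, 77, 79, 78, 77, 78, 78]
223 [255, 255, 255, 255, 255, 255, 254, 248, 255, 255, 255, 255, 255, 255, 255, 255, 255, 255, 212, 102, 116, 121, 120, 119, 119, 119, 121]
250 [140, 142, 138, 140, 139, 137, 127, 200, 243, 242, 240, 239, 238, 237, 236, 239, 239, 205, 124, 78, 86, 88, 88, 86, 88, 88, 88]
w5wide 435
195 [255, 255, 255, 255, 255, 255, 246, 109, 126, 131, 133, 134, 130, 131, 131, 132, 135, 134, 135, 139, 134, 130, 140, 249, 255, 255, 255, 255, 255, 255, 255, 255, 255, 255, 249, 95, 103, 109, 110, 109]
220 [255, 255, 255, 255, 148, 120, 132, 131, 134, 130, 131, 133, 129, 132, 135, 132, 132, 134, 127, 125, 244, 255, 255, 255, 255, 255, 255, 255, 255, 255, 255, 237, 86, 105, 109, 107, 107, 109, 108, 106]
245 [198, 185, 122, 132, 132, 136, 135, 133, 133, 130, 134, 136, 133, 138, 136, 132, 120, 236, 255, 255, 255, 255, 255, 255, 255, 255, 255, 255, 218, 88, 104, 105, 107, 107, 106, 106, 105, 104, 105, 106]
w5nar 294
195 [251, 250, 250, 250, 250, 252, 241, 220, 238, 24
[... 3090 characters left out ...]
2, 255, 255, 255, 255, 147, 161, 170, 171, 164, 240, 255, 255, 255]
w3g 200 465 [106, 109, 108, 105, 109, 107, 108, 106, 109, 113, 112, 113, 110, 108, 109, 198, 254, 255, 255, 254, 253, 253, 253, 249, 255, 255, 255, 255, 255, 149, 165, 167, 165, 182, 255, 255, 255, 255, 206, 68]
w3g 210 465 [114, 110, 109, 110, 108, 110, 112, 109, 107, 111, 112, 107, 112, 214, 255, 255, 254, 253, 253, 253, 253, 249, 255, 255, 255, 255, 199, 151, 164, 169, 159, 246, 255, 255, 255, 255, 81, 81, 87, 87]
w3g 220 465 [105, 115, 114, 111, 108, 102, 106, 107, 107, 96, 140, 232, 254, 254, 254, 253, 253, 253, 253, 251, 255, 255, 255, 255, 255, 255, 255, 255, 255, 255, 255, 255, 255, 254, 254, 254, 254, 253, 254, 254]
```

```bash
python3 - <<'E'
from m import *
I4,C4=load('w4');I5,C5=load('w5');_,C2=load('w2');_,C3=load('w3')
pr=lambda n,x:print(n,[ (v.round(1).tolist() if hasattr(v,'round') else v) for v in x])
def line(C,p,q,z=48):
    a,b=onz(C,p,z),onz(C,q,z);return a,b,np.degrees(np.arctan2(b[1]-a[1],b[0]-a[0]))
for n,C,l,r,e in(('wide4',C4,((311.8,195),(311.6,250)),((323,195),(322.6,250)),(185.5,267.3)),('wide5',C5,((457.3,195),(451.5,245)),((469.2,195),(463.2,245)),None),
  ('nar5',C5,((300.8,195),(301.2,250)),((311.8,195),(312.3,250)),(181,263)),('nar4',C4,((153.5,195),(160.7,250)),((165.3,195),(172.7,250)),None)):
    pr(n+' L',line(C,*l));pr(n+' R',line(C,*r))
    if e: pr('ends x',[onz(C,(l[0][0],v),48) for v in e])
# triangulate face points: same x => use epipolar via mid corners
for n,a,b in(('wide',(311.7,np.mean((185.5,267.3))),None),('nar',(300.9,222),None)):
    pass
def tril(c,uv,C,p,q):  # ray meets plane of (C, line pq)
    o,d=ray(c,uv); _,d1=ray(C,p);_,d2=ray(C,q); nn=np.cross(d1,d2); return o+d*(nn@(C[2]-o))/(nn@d)
pr('wide face',[tril(C4,(311.7,223),C5,(457.3,195),(451.5,245)),tril(C4,(322.9,223),C5,(469.2,195),(463.2,245))])
pr('nar face',[tril(C5,(300.9,223),C4,(153.5,195),(160.7,250)),tril(C5,(312.1,223),C4,(165.3,195),(172.7,250))])
pr('grey mid',[tril(C2,(355.2,195),C3,(484.5,200),(482,210))])
pr('grey L',[*line(C2,(352.7,180),(349.8,210),72)]);pr('grey3 L',[*line(C3,(484,180),(478,210),72)])
pr('grey ctr', [onz(C2,(355.2,198.7),72),onz(C3,(484.5,199.5),72)])
pr('grey ends',[onz(C2,(358,169.7),72),onz(C2,(352,227.7),72),onz(C3,(489,170),72),onz(C3,(480,228.6),72)])
E
```

```text
wide4 L [[442.1, 177.3, 48.0], [481.8, 175.8, 48.0], -2.2]
wide4 R [[442.3, 184.9, 48.0], [482.0, 183.7, 48.0], -1.8]
ends x [[435.6, 177.5, 48.0], [495.1, 175.5, 48.0]]
wide5 L [[445.6, 176.1, 48.0], [481.6, 175.0, 48.0], -1.7]
wide5 R [[445.9, 184.2, 48.0], [481.9, 183.3, 48.0], -1.4]
nar5 L [[442.3, 69.4, 48.0], [482.0, 67.9, 48.0], -2.2]
nar5 R [[442.5, 76.9, 48.0], [482.3, 75.8, 48.0], -1.6]
ends x [[432.7, 69.9, 48.0], [492.0, 67.2, 48.0]]
nar4 L [[438.9, 69.7, 48.0], [478.6, 68.2, 48.0], -2.1]
nar4 R [[439.2, 77.7, 48.0], [478.9, 76.8, 48.0], -1.3]
wide face [[462.5, 176.5, 45.6], [462.4, 184.4, 46.6]]
nar face [[462.2, 68.6, 47.4], [462.8, 76.4, 46.2]]
grey mid [[431.1, 291.3, 71.0]]
grey L [[416.8, 289.5, 72.0], [444.9, 285.6, 72.0], -7.9]
grey3 L [[420.6, 288.0, 72.0], [446.3, 284.6, 72.0], -7.5]
grey ctr [[434.5, 291.1, 72.0], [437.4, 289.6, 72.0]]
grey ends [[407.7, 294.7, 72.0], [462.5, 286.9, 72.0], [412.5, 291.6, 72.0], [463.2, 287.4, 72.0]]
```

Wide wall face mid is (465.4,176.3), narrow face mid (462.3,68.7), and the rack's yaw is −1.75°. The two faces are 108 mm apart, as they should be. The slabs are 56.3 mm apart against 56, with yaw about −7.4°, and the triangulated heights fit. Going for amber first.

```bash
python3 -m creep '[{"x":-6,"y":50,"z":10,"spin":-0.05,"grip":50},{"x":-12,"y":100,"z":10,"spin":-0.1,"grip":50},{"x":-18,"y":150,"z":10,"spin":-0.1,"grip":50},{"x":-24,"y":200,"z":10,"spin":-0.1,"grip":50},{"x":-30,"y":250,"z":10,"spin":-0.1,"grip":50},{"x":-36,"y":267,"z":10,"spin":-0.1,"grip":50},{"x":-36,"y":267,"z":0,"spin":-0.1,"grip":50},{"x":-36,"y":267,"z":0,"spin":-0.1,"grip":50}]' 30
python3 - <<'E'
from m import *
cv2.imwrite('pics/s1.png',cv2.resize(optics.read_camera('side')[190:310,300:460,::-1],None,fx=3.5,fy=3.5,interpolation=cv2.INTER_CUBIC))
I4,C4=load('w4');I5,C5=load('w5')
for n,I,x0,x1 in(('w4wideleaf',I4,262,312),('w5narleaf',I5,270,302)):
    for r in(205,223): print(n,x0,r,I[r-1:r+2,x0:x1].mean((0,2)).astype(int).tolist())
E
```

```text
t: 4.28
tool_pos: [443.4, 344.7, 117.8]
eef_rot: [0.53, -0.467, 0.533, 0.466]
ft_force: [0.5, -0.6, -0.0]
finger_gap: 0.547
w4wideleaf 262 205 [76, 77, 76, 77, 79, 75, 71, 89, 178, 219, 215, 219, 223, 212, 159, 107, 118, 119, 121, 120, 118, 118, 117, 119, 108, 135, 244, 254, 251, 250, 250, 250, 250, 250, 250, 250, 250, 250, 250, 250, 250, 250, 250, 250, 250, 250, 250, 251, 253, 240]
w4wideleaf 262 223 [75, 74, 76, 77, 76, 76, 74, 65, 129, 201, 219, 217, 221, 218, 192, 141, 114, 117, 118, 119, 119, 119, 117, 116, 115, 97, 220, 253, 252, 250, 249, 249, 249, 252, 253, 253, 253, 253, 253, 252, 255, 255, 255, 255, 255, 255, 255, 255, 255, 254]
w5narleaf 270 205 [250, 250, 251, 253, 242, 203, 211, 215, 220, 222, 210, 154, 109, 116, 120, 121, 119, 120, 120, 118, 114, 96, 238, 255, 251, 250, 250, 250, 250, 252, 240, 216]
w5narleaf 270 223 [250, 250, 250, 251, 253, 240, 201, 214, 216, 221, 220, 181, 131, 115, 119, 120, 120, 116, 118, 120, 118, 105, 162, 248, 253, 250, 251, 251, 251, 252, 247, 232]
```

View pics/s1.png

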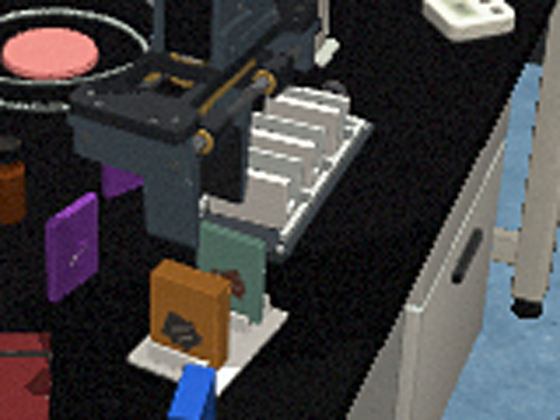

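Both fingers straddle the amber slab cleanly. The leaf profiles put the slot gaps at about 24.5 and 13.5 mm, so the slabs should stop near 29–30 mm depth. Descending and gripping.

```bash
python3 -m creep '[{"x":1,"y":1,"z":-25,"spin":0,"grip":50},{"x":1,"y":1,"z":-50,"spin":0,"grip":50},{"x":1,"y":1,"z":-66,"spin":0,"grip":50},{"x":1,"y":1,"z":-73,"spin":0,"grip":50},{"x":1,"y":1,"z":-73,"spin":0,"grip":50}]' 30
python3 -m creep '[{"x":0,"y":0,"z":0,"spin":0,"grip":30},{"x":0,"y":0,"z":0,"spin":0,"grip":10},{"x":0,"y":0,"z":0,"spin":0,"grip":10},{"x":0,"y":0,"z":0,"spin":0,"grip":10},{"x":0,"y":0,"z":0,"spin":0,"grip":10},{"x":0,"y":0,"z":0,"spin":0,"grip":10}]' 30
```

```text
t: 4.95
tool_pos: [445.5, 347.0, 46.0]
eef_rot: [0.531, -0.466, 0.532, 0.466]
ft_force: [-0.5, 0.2, 0.1]
finger_gap: 0.546
t: 5.7
tool_pos: [445.3, 347.4, 46.2]
eef_rot: [0.532, -0.466, 0.531, 0.467]
ft_force: [-1.0, 0.0, 3.1]
finger_gap: 0.211
```

Gripped at 19.3 mm, which matches the slab. Lifting and carrying it over the wide slot.

```bash
python3 -m creep '[{"x":0,"y":0,"z":10,"spin":0,"grip":10},{"x":0,"y":0,"z":35,"spin":0,"grip":10},{"x":0,"y":0,"z":65,"spin":0,"grip":10},{"x":5,"y":-30,"z":65,"spin":0.05,"grip":10},{"x":10,"y":-80,"z":65,"spin":0.1,"grip":10},{"x":15,"y":-130,"z":65,"spin":0.1,"grip":10},{"x":20,"y":-170,"z":65,"spin":0.1,"grip":10},{"x":20,"y":-183,"z":62,"spin":0.1,"grip":10},{"x":20,"y":-183,"z":55,"spin":0.1,"grip":10},{"x":20,"y":-183,"z":55,"spin":0.1,"grip":10}]' 30
python3 - <<'E'
from h import *
P=pose();I=optics.read_camera('wrist')[:,:,::-1];J=optics.read_camera('side')[:,:,::-1]
np.savez('w6.npz',R=P[0],t=P[1])
print(P[1],P[0][:,2],get_obs()['ft_force'])
a=cv2.resize(I[150:400,180:460],(560,500));b=cv2.resize(J[180:305,330:430],(240,300))
o=np.zeros((500,800,3),np.uint8);o[:,:560]=a;o[:300,560:]=b;cv2.imwrite('pics/c6.png',o)
E
```

```text
t: 6.95
tool_pos: [464.8, 165.1, 100.3]
eef_rot: [0.507, -0.492, 0.507, 0.493]
ft_force: [0.3, -0.1, -0.3]
finger_gap: 0.214
[464.78257012 165.1150125  100.28871838] [2.89435832e-02 9.99581040e-01 1.13432802e-04] [-0.10796357  0.82576803 -2.13657632]
```

View pics/c6.png

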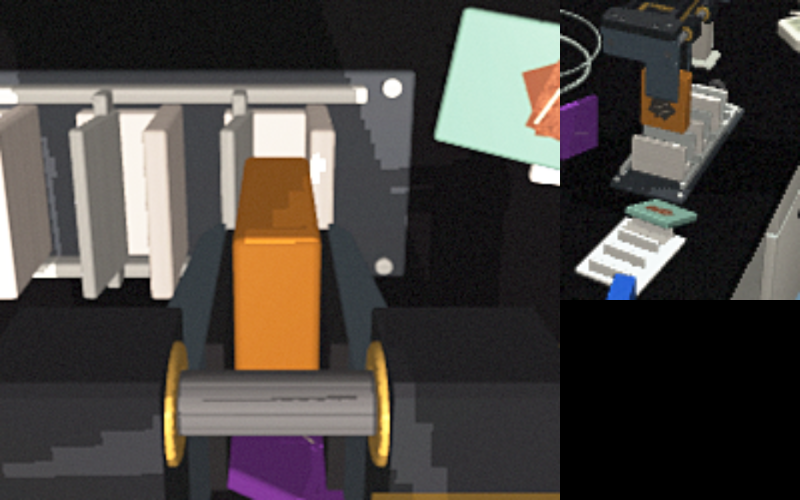

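The amber slab hangs square over the wide slot. However, the grey slab is no longer upright. My carry height left amber's foot (about 71 mm) just below the grey slab's top (72 mm), so it brushed grey over, and grey now lies flat on the stand. I'll seat amber first, then recover grey. First a check of amber in the grip.

```bash
python3 - <<'E'
from h import *
d=np.load('w6.npz');C=cam('wrist',(d['R'],d['t']));t=d['t']
for dx in(-26,-25,-24):
  print(dx,proj(C,(t[0]+dx,t[1],t[2]-40)).round(1),proj(C,(t[0]+dx,t[1],t[2]+26)).round(1))
I=optics.read_camera('wrist')
for u in(312,325): print(u,[int(v) for v in I[215:285,u,2]],)
for u in(312,325): print(u,[int(v) for v in I[215:285,u,0]],)
for v in(232,250,266): print(v,I[v,290:348,0].tolist())
E
```

```text
-26 [315.9 225.4] [315.1 266.7]
-25 [315.9 227. ] [315.1 268.9]
-24 [316.  228.5] [315.2 271. ]
312 [238, 238, 237, 238, 237, 238, 237, 237, 238, 237, 237, 242, 240, 169, 0, 25, 31, 31, 31, 29, 31, 29, 28, 30, 29, 29, 27, 28, 27, 30, 24, 28, 31, 36, 19, 22, 27, 25, 36, 23, 31, 32, 29, 28, 34, 26, 27, 36, 30, 26, 27, 36, 25, 33, 46, 49, 47, 42, 53, 50, 49, 54, 47, 48, 42, 51, 48, 43, 45, 50]
325 [235, 236, 238, 237, 237, 237, 238, 238, 236, 237, 237, 242, 239, 171, 1, 28, 24, 29, 30, 27, 29, 31, 30, 30, 33, 31, 29, 29, 25, 36, 31, 35, 38, 35, 30, 30, 35, 35, 40, 33, 32, 31, 33, 37, 36, 29, 36, 35, 29, 35, 33, 30, 35, 40, 39, 36, 39, 49, 50, 55, 49, 43, 48, 46, 50, 46, 47, 45, 49, 51]
312 [250, 251, 250, 251, 250, 250, 250, 250, 250, 250, 251, 253, 254, 222, 112, 125, 131, 131, 134, 131, 131, 129, 131, 130, 131, 130, 131, 129, 130, 132, 129, 130, 130, 132, 128, 129, 131, 126, 132, 129, 131, 133, 131, 132, 132, 129, 138, 158, 153, 150, 149, 153, 145, 177, 241, 246, 202, 213, 224, 224, 223, 224, 222, 223, 221, 222, 221, 222, 221, 224]
325 [250, 250, 250, 250, 250, 250, 250, 250, 250, 250
[... 469 characters left out ...]
2, 127, 133, 130, 130, 127, 134, 128, 132, 133, 124, 109, 176, 255, 255, 255, 255, 255, 255, 255, 255, 235, 241, 240, 177, 49]
250 [147, 208, 206, 208, 212, 209, 197, 150, 100, 119, 124, 126, 130, 132, 132, 130, 132, 129, 132, 128, 132, 132, 129, 132, 135, 131, 131, 132, 130, 130, 132, 131, 128, 128, 141, 147, 151, 149, 150, 150, 151, 148, 152, 150, 149, 140, 114, 217, 251, 240, 238, 237, 239, 241, 240, 205, 123, 49]
266 [55, 51, 46, 26, 21, 16, 42, 100, 135, 129, 131, 129, 143, 151, 152, 152, 150, 151, 149, 152, 149, 153, 153, 152, 150, 150, 150, 152, 148, 151, 151, 149, 151, 152, 150, 150, 151, 150, 152, 149, 152, 155, 156, 153, 150, 150, 151, 148, 144, 111, 34, 17, 26, 28, 42, 51, 57, 55]
```

Amber is upright in the grip to within about 1° and centred in x. Lowering it about 8 mm into the mouth, then feeling for the wall.

```bash
python3 -m creep '[{"x":0,"y":-1,"z":-5,"spin":0,"grip":10},{"x":0,"y":-1,"z":-10,"spin":0,"grip":10},{"x":0,"y":-1,"z":-13,"spin":0,"grip":10},{"x":0,"y":-1,"z":-16,"spin":0,"grip":10},{"x":0,"y":-1,"z":-16,"spin":0,"grip":10}]' 30
python3 -m creep '[{"x":0,"y":0,"z":-2,"spin":0,"grip":10},{"x":0,"y":0,"z":-4,"spin":0,"grip":10},{"x":0,"y":0,"z":-4,"spin":0,"grip":10}]' 30
python3 -m creep '[{"x":0,"y":0.5,"z":0,"spin":0,"grip":10},{"x":0,"y":1,"z":0,"spin":0,"grip":10},{"x":0,"y":1,"z":0,"spin":0,"grip":10}]' 30
```

```text
t: 7.72
tool_pos: [465.1, 163.1, 84.7]
eef_rot: [0.507, -0.492, 0.508, 0.493]
ft_force: [0.0, 0.4, -0.5]
finger_gap: 0.213
t: 8.1
tool_pos: [465.2, 163.2, 80.8]
eef_rot: [0.507, -0.492, 0.507, 0.493]
ft_force: [0.1, -0.2, -0.5]
finger_gap: 0.211
t: 8.48
tool_pos: [465.3, 164.3, 81.0]
eef_rot: [0.507, -0.492, 0.507, 0.493]
ft_force: [0.0, 0.3, -1.5]
finger_gap: 0.213
```

```bash
for i in 1 ; do python3 -m creep '[{"x":0,"y":0.6,"z":0,"spin":0,"grip":10},{"x":0,"y":0.6,"z":0,"spin":0,"grip":10}]' 30 | egrep 'pos|force'; done
python3 -m creep '[{"x":0,"y":0.6,"z":0,"spin":0,"grip":10},{"x":0,"y":0.6,"z":0,"spin":0,"grip":10}]' 30 | egrep 'pos|force'
python3 -m creep '[{"x":0,"y":0.5,"z":0,"spin":0,"grip":10},{"x":0,"y":0.5,"z":0,"spin":0,"grip":10}]' 30 | egrep 'pos|force'
python3 -c "
from workcell import get_obs;print(get_obs()['torque'])"
```

```text
tool_pos: [465.2, 164.9, 81.0]
ft_force: [-0.8, -0.9, -0.5]
tool_pos: [465.3, 165.5, 81.0]
ft_force: [-0.2, 0.2, -1.3]
tool_pos: [465.3, 166.0, 81.0]
ft_force: [-0.8, 0.4, -0.8]
[ 0.01079502  0.05867827 -0.00829175]
```

```bash
python3 -m creep '[{"x":0,"y":0.5,"z":0,"spin":0,"grip":10},{"x":0,"y":0.5,"z":0,"spin":0,"grip":10}]' 30 | egrep 'pos|force'
python3 -m creep '[{"x":0,"y":0.5,"z":0,"spin":0,"grip":10},{"x":0,"y":0.5,"z":0,"spin":0,"grip":10}]' 30 | egrep 'pos|force'
python3 -m creep '[{"x":0,"y":0.5,"z":0,"spin":0,"grip":10},{"x":0,"y":0.5,"z":0,"spin":0,"grip":10}]' 30 | egrep 'pos|force'
```

```text
tool_pos: [465.3, 166.1, 81.0]
ft_force: [-0.4, -1.6, -0.4]
tool_pos: [465.3, 166.3, 81.0]
ft_force: [1.1, -5.4, 0.9]
tool_pos: [465.3, 166.3, 81.0]
ft_force: [0.0, -7.4, 0.2]
```

Wall contact found at TCP y≈166.2, as expected. Easing off to a light touch and sliding down.

```bash
python3 -m creep '[{"x":0,"y":-0.8,"z":0,"spin":0,"grip":10},{"x":0,"y":-0.8,"z":-2,"spin":0,"grip":10},{"x":0,"y":-0.8,"z":-4,"spin":0,"grip":10},{"x":0,"y":-0.8,"z":-6,"spin":0,"grip":10},{"x":0,"y":-0.8,"z":-8,"spin":0,"grip":10},{"x":0,"y":-0.8,"z":-10,"spin":0,"grip":10},{"x":0,"y":-0.8,"z":-12,"spin":0,"grip":10},{"x":0,"y":-0.8,"z":-12,"spin":0,"grip":10}]' 30 | egrep 'pos|force'
python3 -m creep '[{"x":0,"y":0,"z":-1,"spin":0,"grip":10},{"x":0,"y":0,"z":-2,"spin":0,"grip":10},{"x":0,"y":0,"z":-3,"spin":0,"grip":10},{"x":0,"y":0,"z":-3,"spin":0,"grip":10}]' 30 | egrep 'pos|force'
```

```text
tool_pos: [465.1, 166.2, 68.7]
ft_force: [0.3, -5.1, -0.3]
tool_pos: [465.2, 166.2, 65.9]
ft_force: [0.6, -5.8, 1.7]
```

```bash
python3 -m creep '[{"x":0,"y":0,"z":-1,"spin":0,"grip":10},{"x":0,"y":0,"z":-1,"spin":0,"grip":10}]' 30 | egrep 'pos|force'
python3 -m creep '[{"x":0,"y":0,"z":-1,"spin":0,"grip":10},{"x":0,"y":0,"z":-1,"spin":0,"grip":10}]' 30 | egrep 'pos|force'
```

```text
tool_pos: [465.2, 166.2, 64.9]
ft_force: [0.2, -5.8, 1.5]
tool_pos: [465.2, 166.2, 63.9]
ft_force: [-0.0, -5.0, 1.2]
```

```bash
python3 -m creep '[{"x":0,"y":-0.2,"z":-1,"spin":0,"grip":10},{"x":0,"y":-0.2,"z":-1,"spin":0,"grip":10}]' 30 | egrep 'pos|force'
python3 -m creep '[{"x":0,"y":0,"z":-0.8,"spin":0,"grip":10},{"x":0,"y":0,"z":-0.8,"spin":0,"grip":10}]' 30 | egrep 'pos|force'
python3 -m creep '[{"x":0,"y":0,"z":-0.6,"spin":0,"grip":10},{"x":0,"y":0,"z":-0.6,"spin":0,"grip":10}]' 30 | egrep 'pos|force'
```

```text
tool_pos: [465.2, 166.1, 62.9]
ft_force: [0.2, -5.9, 1.3]
tool_pos: [465.2, 166.2, 62.1]
ft_force: [0.2, -6.2, 0.5]
tool_pos: [465.2, 166.2, 61.6]
ft_force: [-0.4, -5.9, 1.7]
```

```bash
python3 -m creep '[{"x":0,"y":-0.4,"z":-0.6,"spin":0,"grip":10},{"x":0,"y":-0.4,"z":-0.6,"spin":0,"grip":10}]' 30 | egrep 'pos|force'
python3 -m creep '[{"x":0,"y":0,"z":-0.6,"spin":0,"grip":10},{"x":0,"y":0,"z":-0.6,"spin":0,"grip":10}]' 30 | egrep 'pos|force'
python3 -m creep '[{"x":0,"y":0,"z":-0.6,"spin":0,"grip":10},{"x":0,"y":0,"z":-0.6,"spin":0,"grip":10}]' 30 | egrep 'pos|force'
```

```text
tool_pos: [465.2, 166.1, 60.9]
ft_force: [0.0, -4.2, 0.9]
tool_pos: [465.2, 166.1, 60.3]
ft_force: [0.5, -2.4, 0.1]
tool_pos: [465.3, 166.1, 59.7]
ft_force: [0.0, -3.6, 0.4]
```

```bash
python3 -m creep '[{"x":0,"y":0,"z":-0.6,"spin":0,"grip":10},{"x":0,"y":0,"z":-0.6,"spin":0,"grip":10}]' 30 | egrep 'pos|force'
python3 -m creep '[{"x":0,"y":0,"z":-0.6,"spin":0,"grip":10},{"x":0,"y":0,"z":-0.6,"spin":0,"grip":10}]' 30 | egrep 'pos|force'
python3 -m creep '[{"x":0,"y":0,"z":-0.4,"spin":0,"grip":10},{"x":0,"y":0,"z":-0.4,"spin":0,"grip":10}]' 30 | egrep 'pos|force'
```

```text
tool_pos: [465.3, 166.1, 59.1]
ft_force: [-0.4, -2.4, 1.0]
tool_pos: [465.3, 166.1, 58.6]
ft_force: [0.1, -3.9, 1.2]
tool_pos: [465.4, 166.1, 58.4]
ft_force: [-0.8, -3.0, 4.6]
```

Stop found at tip z≈58.4, which puts the foot about 29.6 mm down; that's within the 9–30 mm range and above the floor. Now pressing to about 10 N.

```bash
python3 -m creep '[{"x":0,"y":0,"z":-0.4,"spin":0,"grip":10},{"x":0,"y":0,"z":-0.4,"spin":0,"grip":10}]' 30 | egrep 'pos|force|gap'
python3 -m creep '[{"x":0,"y":0,"z":-0.3,"spin":0,"grip":10},{"x":0,"y":0,"z":-0.3,"spin":0,"grip":10}]' 30 | egrep 'pos|force|gap'
```

```text
tool_pos: [465.4, 166.1, 58.2]
ft_force: [-1.7, -2.4, 6.2]
finger_gap: 0.208
tool_pos: [465.5, 166.1, 58.1]
ft_force: [-1.1, -2.8, 7.5]
finger_gap: 0.21
```

```bash
python3 -m creep '[{"x":0,"y":0,"z":-0.4,"spin":0,"grip":10},{"x":0,"y":0,"z":-0.4,"spin":0,"grip":10}]' 30 | egrep 'pos|force|gap'
python3 -m creep '[{"x":0,"y":0,"z":-0.3,"spin":0,"grip":10},{"x":0,"y":0,"z":-0.3,"spin":0,"grip":10},{"x":0,"y":0,"z":-0.3,"spin":0,"grip":10}]' 30 | egrep 'pos|force|gap'
```

```text
tool_pos: [465.5, 166.1, 57.9]
ft_force: [-1.5, -3.8, 9.9]
finger_gap: 0.212
tool_pos: [465.5, 166.1, 57.8]
ft_force: [-2.3, -3.0, 11.2]
finger_gap: 0.211
```

11 N press reached and holding. Releasing, rising, and going to look at the toppled grey slab.

```bash
python3 -m creep '[{"x":0,"y":0,"z":0,"spin":0,"grip":24},{"x":0,"y":0,"z":0,"spin":0,"grip":35},{"x":0,"y":0,"z":0,"spin":0,"grip":50},{"x":0,"y":0,"z":0,"spin":0,"grip":50},{"x":0,"y":0,"z":20,"spin":0,"grip":50},{"x":0,"y":0,"z":65,"spin":0,"grip":50},{"x":0,"y":30,"z":110,"spin":0,"grip":91},{"x":10,"y":80,"z":110,"spin":-0.1,"grip":91},{"x":20,"y":110,"z":110,"spin":-0.1,"grip":91},{"x":20,"y":110,"z":110,"spin":-0.1,"grip":91}]' 30
python3 snap.py w7
python3 - <<'E'
import cv2,numpy as np
from h import *
J=optics.read_camera('side')[:,:,::-1];cv2.imwrite('pics/s7.png',J)
I=cv2.imread('pics/w7.png')
o=np.zeros((600,800,3),np.uint8);o[:380]=cv2.resize(I[120:310,160:560],(800,380));o[380:,:]=0
o[380:600,:330]=cv2.resize(J[200:310,320:485],(330,220));cv2.imwrite('pics/c7.png',o)
E
```

```text
t: 16.6
tool_pos: [485.6, 277.7, 166.4]
eef_rot: [0.531, -0.467, 0.531, 0.467]
ft_force: [0.2, -0.4, 0.2]
finger_gap: 0.956
[485.6 277.7 166.4] [-0.52 -0.84 -0.39]
```

View pics/c7.png

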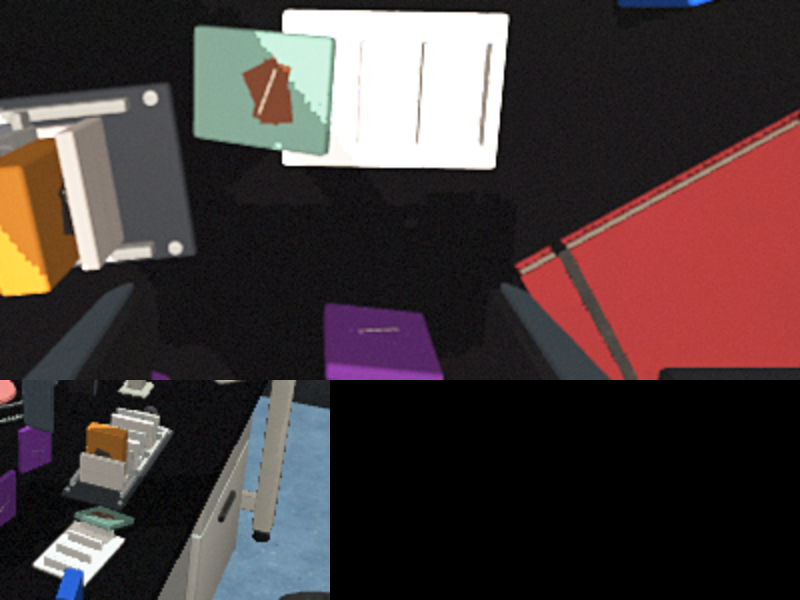

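Nine pictures viewed so far. Amber stands nipped against its wall. The grey slab lies over the stand's −y rib: its +y end (the foot) is raised, and its −y end (the top) is down near the table, crop corners (195,27), (335,38), (328,155) and (193,137). My plan is to grip it by its x-edges near the top end, lift it lightly so it swings foot-down, set it back in the stand and regrip. First the measurement and joint state.

```bash
python3 - <<'E'
from m import *
I,C=load('w7'); print(get_obs()['qpos'].round(2), C[2].round(0))
h=cv2.cvtColor(I,cv2.COLOR_BGR2HSV);m=cv2.inRange(h,(65,25,60),(100,200,255));m[:,345:]=0;m[:115]=0;m[220:]=0
m=cv2.morphologyEx(m,cv2.MORPH_CLOSE,np.ones((9,9)))
c=max(cv2.findContours(m,0,2)[0],key=cv2.contourArea);p=cv2.approxPolyDP(c,5,True)[:,0];print(p.tolist())
f=lambda u,v:(160+u/2,120+v/2)
cs=[f(195,27),f(335,38),f(328,155),f(193,137)]
# side lengths 50 fix heights: solve z of each end from known 50mm edge
from scipy.optimize import brentq
for a,b,n in((cs[1],cs[2],'right'),(cs[0],cs[3],'left')):
    z=brentq(lambda z:np.linalg.norm(onz(C,a,z)-onz(C,b,z))-50,-20,80);print(n,round(z,1),onz(C,a,z).round(1),onz(C,b,z).round(1))
J=cv2.imread('pics/s7.png');S=cam('side')
h=cv2.cvtColor(J,cv2.COLOR_BGR2HSV);m=cv2.inRange(h,(65,25,60),(100,200,255));m[:240]=0;m[285:]=0;m[:,:350]=0;m[:,400:]=0
c=max(cv2.findContours(m,0,2)[0],key=cv2.contourArea);q=cv2.approxPolyDP(c,1.5,True)[:,0];print('side',q.tolist())
E
```

```text
[ 0.5   0.33  1.68 -0.    1.14 -0.94] [401. 289. 337.]
[[257, 133], [257, 180], [247, 182], [323, 195], [326, 139]]
right 23.3 [414.8 295.4  23.3] [464.  286.4  23.3]
left -0.3 [ 4.031e+02  2.339e+02 -3.000e-01] [ 4.521e+02  2.242e+02 -3.000e-01]
side [[357, 267], [372, 274], [386, 271], [385, 268], [371, 263]]
```

Geometry: the grey slab's low (top) edge is near (427,230.5,~8) and its raised foot edge near (439,291,~24), tilt about 17°, yaw about −0.19. I'll turn the jaws 90°, lift it by its x-edges, lay it flat over the stand ribs, then take it by the top end so it swings foot-down.

```bash
python3 -m creep '[{"x":-6,"y":-3,"z":0,"spin":-0.18,"grip":91},{"x":-12,"y":-6,"z":0,"spin":-0.36,"grip":91},{"x":-18,"y":-9,"z":0,"spin":-0.54,"grip":91},{"x":-24,"y":-12,"z":0,"spin":-0.72,"grip":91},{"x":-30,"y":-15,"z":0,"spin":-0.9,"grip":91},{"x":-36,"y":-18,"z":0,"spin":-1.08,"grip":91},{"x":-42,"y":-21,"z":0,"spin":-1.26,"grip":91},{"x":-48,"y":-24,"z":0,"spin":-1.44,"grip":91},{"x":-54,"y":-26,"z":0,"spin":-1.62,"grip":91},{"x":-54,"y":-26,"z":0,"spin":-1.63,"grip":91}]' 8
python3 snap.py w8
python3 - <<'E'
from m import *
I,C=load('w8');print(C[2].round(0),get_obs()['qpos'].round(2))
h=cv2.cvtColor(I,cv2.COLOR_BGR2HSV);m=cv2.inRange(h,(65,25,60),(100,200,255))
m=cv2.morphologyEx(m,cv2.MORPH_CLOSE,np.ones((9,9)))
c=max(cv2.findContours(m,0,2)[0],key=cv2.contourArea);p=cv2.approxPolyDP(c,4,True)[:,0]
for q in p: print(q.tolist(),onz(C,q,8).round(0)[:2],onz(C,q,24).round(0)[:2])
E
```

```text
t: 17.95
tool_pos: [430.5, 248.7, 166.8]
eef_rot: [0.704, 0.066, 0.704, -0.067]
ft_force: [-0.0, -0.0, -0.5]
finger_gap: 1.001
[430.5 248.7 166.8] [-0.13 -0.15  0.39]
[446. 332. 337.] [ 0.5   0.24  1.81 -0.    1.1   0.69]
[151, 368] [221. 118.] [232. 128.]
[159, 421] [207.  48.] [218.  61.]
[280, 422] [342.  20.] [347.  35.]
[265, 368] [342.  95.] [347. 106.]
[213, 368] [287. 105.] [295. 116.]
[201, 395] [264.  73.] [273.  86.]
[191, 394] [253.  77.] [263.  89.]
[186, 368] [258. 111.] [267. 121.]
```

```bash
python3 - <<'E'
from m import *
I,C=load('w8');_,C7=load('w7')
for X in((403,235,8),(451,226,8),(415,295,24),(464,286,24)): print(X,proj(C,X).round(0))
h=cv2.cvtColor(I,cv2.COLOR_BGR2HSV);m=cv2.inRange(h,(65,25,60),(100,200,255));m[300:]=0
m=cv2.morphologyEx(m,cv2.MORPH_CLOSE,np.ones((9,9)))
for c in cv2.findContours(m,0,2)[0]:
    if cv2.contourArea(c)>800: print(cv2.contourArea(c),[(q.tolist(),onz(C,q,8).round(0)[:2].tolist(),onz(C,q,24).round(0)[:2].tolist()) for q in cv2.approxPolyDP(c,4,True)[:,0]])
E
```

```text
(403, 235, 8) [293. 236.]
(451, 226, 8) [344. 236.]
(415, 295, 24) [291. 174.]
(464, 286, 24) [349. 174.]
1081.0 [([117, 199], [250.0, 301.0], [259.0, 303.0]), ([45, 220], [176.0, 295.0], [189.0, 297.0]), ([11, 220], [144.0, 301.0], [159.0, 302.0]), ([0, 213], [137.0, 309.0], [152.0, 310.0]), ([0, 238], [126.0, 286.0], [142.0, 288.0]), ([100, 214], [229.0, 291.0], [240.0, 293.0])]
3347.0 [([292, 175], [414.0, 292.0], [416.0, 294.0]), ([292, 235], [402.0, 237.0], [404.0, 241.0]), ([343, 236], [450.0, 226.0], [450.0, 232.0]), ([346, 175], [462.0, 283.0], [462.0, 286.0])]
```

The second view matches the predicted corners within about 2 px, so heights and pose are confirmed. Descending and gripping by the edges.

```bash
python3 -m creep '[{"x":0,"y":3,"z":-50,"spin":0,"grip":75},{"x":0,"y":3,"z":-100,"spin":0,"grip":75},{"x":0,"y":3,"z":-140,"spin":0,"grip":75},{"x":0,"y":3,"z":-155,"spin":0,"grip":75},{"x":0,"y":3,"z":-161,"spin":0,"grip":70},{"x":0,"y":3,"z":-161,"spin":0,"grip":45},{"x":0,"y":3,"z":-161,"spin":0,"grip":40},{"x":0,"y":3,"z":-161,"spin":0,"grip":40},{"x":0,"y":3,"z":-161,"spin":0,"grip":40}]' 8
python3 -m creep '[{"x":0,"y":0,"z":0,"spin":0,"grip":40},{"x":0,"y":0,"z":0,"spin":0,"grip":40},{"x":0,"y":0,"z":5,"spin":0,"grip":40},{"x":0,"y":0,"z":25,"spin":0,"grip":40},{"x":0,"y":0,"z":55,"spin":0,"grip":40},{"x":0,"y":0,"z":55,"spin":0,"grip":40}]' 8
python3 - <<'E'
from h import *
P=pose();C=cam('wrist',P);I=optics.read_camera('wrist')[:,:,::-1];cv2.imwrite('pics/w9.png',I)
S=cam('side');print(P[1],proj(S,P[1]))
J=optics.read_camera('side')[:,:,::-1];cv2.imwrite('pics/s9.png',J)
o=np.zeros((600,800,3),np.uint8);o[:300]=cv2.resize(I[120:270,120:520],(800,300));o[300:,:600]=cv2.resize(J[190:290,300:500],(600,300));cv2.imwrite('pics/c9.png',o)
E
```

```text
t: 19.12
tool_pos: [432.1, 253.5, 6.8]
eef_rot: [0.705, 0.067, 0.703, -0.066]
ft_force: [-1.0, 0.4, 4.4]
finger_gap: 0.55
t: 19.88
tool_pos: [432.5, 253.7, 62.6]
eef_rot: [0.705, 0.068, 0.703, -0.066]
ft_force: [0.4, 0.9, -1.4]
finger_gap: 0.547
[432.45695058 253.70965933  62.5540845 ] [373.04938059 251.22847009]
```

View pics/c9.png

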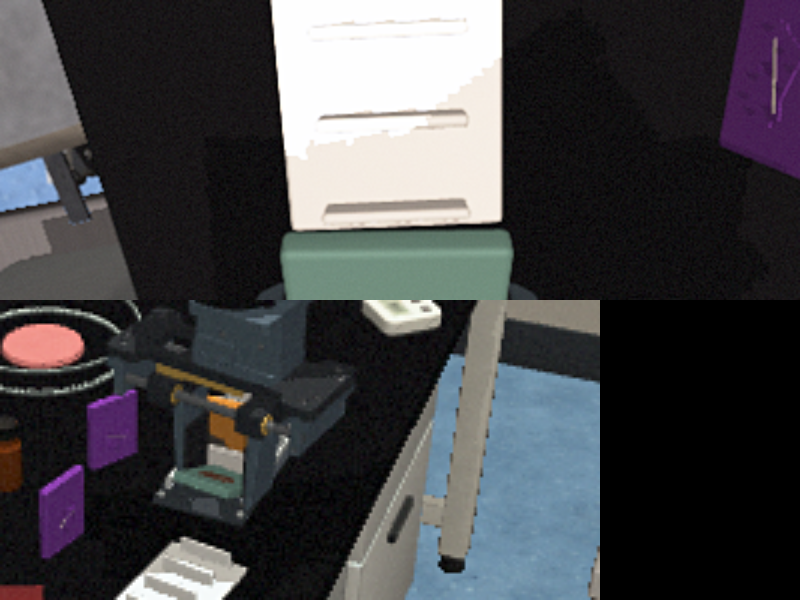

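Ten pictures viewed. The slab is held by its edges (gap 49.9 mm), still about 17° foot-up, over clear ground. Laying it on the ribs so the top-end rib levels it.

```bash
python3 -m creep '[{"x":6,"y":35,"z":0,"spin":0.06,"grip":40},{"x":11,"y":70,"z":0,"spin":0.06,"grip":40},{"x":11,"y":70,"z":-20,"spin":0.06,"grip":40},{"x":11,"y":70,"z":-33,"spin":0.06,"grip":40},{"x":11,"y":70,"z":-36,"spin":0.06,"grip":40},{"x":11,"y":70,"z":-36,"spin":0.06,"grip":40}]' 8
python3 -m creep '[{"x":0,"y":0,"z":0,"spin":0,"grip":40},{"x":0,"y":0,"z":-1,"spin":0,"grip":40},{"x":0,"y":0,"z":-2,"spin":0,"grip":40},{"x":0,"y":0,"z":-3,"spin":0,"grip":40},{"x":0,"y":0,"z":-4,"spin":0,"grip":40},{"x":0,"y":0,"z":-5,"spin":0,"grip":40}]' 3
```

```text
t: 20.72
tool_pos: [442.2, 322.5, 24.5]
eef_rot: [0.706, 0.046, 0.706, -0.046]
ft_force: [-0.7, -0.8, -0.9]
finger_gap: 0.544
t: 21.48
tool_pos: [442.5, 323.2, 19.8]
eef_rot: [0.706, 0.046, 0.705, -0.045]
ft_force: [0.2, 0.9, 1.7]
finger_gap: 0.549
```

```bash
python3 -m creep '[{"x":0,"y":0,"z":0,"spin":0,"grip":55},{"x":0,"y":0,"z":0,"spin":0,"grip":70},{"x":0,"y":0,"z":0,"spin":0,"grip":75},{"x":0,"y":0,"z":40,"spin":0,"grip":75},{"x":0,"y":-15,"z":90,"spin":0,"grip":75},{"x":0,"y":-20,"z":120,"spin":0,"grip":75},{"x":0,"y":-20,"z":120,"spin":0,"grip":75}]' 3 
python3 snap.py w10
python3 - <<'E'
from m import *
I,C=load('w10')
h=cv2.cvtColor(I,cv2.COLOR_BGR2HSV);m=cv2.inRange(h,(65,25,60),(100,200,255));m[320:]=0;m[:60]=0
m=cv2.morphologyEx(m,cv2.MORPH_CLOSE,np.ones((9,9)))
for c in cv2.findContours(m,0,2)[0]:
    if cv2.contourArea(c)>1200: print(cv2.contourArea(c),[(q.tolist(),onz(C,q,27.5).round(1)[:2].tolist()) for q in cv2.approxPolyDP(c,4,True)[:,0]])
E
```

```text
t: 22.35
tool_pos: [443.6, 303.6, 142.3]
eef_rot: [0.707, 0.047, 0.704, -0.045]
ft_force: [0.9, -0.1, -0.3]
finger_gap: 0.825
[443.6 303.6 142.3] [-0.59 -0.58 -0.48]
2132.0 [([106, 224], [272.2, 332.6]), ([28, 240], [204.2, 327.7]), ([0, 239], [181.6, 331.6]), ([0, 270], [170.9, 305.1]), ([50, 261], [215.7, 307.4])]
2619.5 [([343, 169], [469.6, 351.7]), ([329, 176], [458.0, 347.7]), ([328, 199], [455.0, 329.6]), ([303, 205], [434.4, 327.3]), ([295, 194], [429.3, 337.0]), ([296, 182], [431.5, 346.4]), ([321, 175], [451.9, 349.3]), ([282, 178], [421.0, 351.0]), ([285, 235], [416.0, 304.2]), ([342, 234], [463.0, 298.8])]
```

```bash
python3 - <<'E'
from m import *
I,C=load('w10')
for u in(290,300,335): print(u,[(v,I[v,u].tolist()) for v in range(140,246,5)])
for v in(175,160,228): print(v,[(u,I[v,u].tolist()) for u in list(range(272,300,3))+list(range(334,355,3))])
E
```

```text
290 [(140, [46, 43, 47]), (145, [40, 41, 43]), (150, [255, 255, 255]), (155, [255, 255, 255]), (160, [255, 255, 255]), (165, [255, 255, 255]), (170, [255, 255, 255]), (175, [255, 255, 255]), (180, [224, 239, 210]), (185, [224, 240, 206]), (190, [223, 239, 204]), (195, [224, 240, 207]), (200, [225, 239, 206]), (205, [221, 238, 204]), (210, [222, 238, 205]), (215, [223, 238, 204]), (220, [223, 239, 205]), (225, [223, 238, 206]), (230, [220, 237, 201]), (235, [209, 229, 185]), (240, [255, 255, 255]), (245, [255, 255, 255])]
300 [(140, [40, 39, 38]), (145, [41, 39, 45]), (150, [255, 255, 255]), (155, [255, 255, 255]), (160, [255, 255, 255]), (165, [255, 255, 255]), (170, [255, 255, 255]), (175, [255, 255, 255]), (180, [81, 116, 204]), (185, [83, 116, 198]), (190, [88, 120, 199]), (195, [83, 117, 200]), (200, [190, 218, 202]), (205, [223, 240, 208]), (210, [225, 240, 207]), (215, [223, 238, 204]), (220, [221, 237, 203]), (225, [221, 238, 203]), (230, [221, 238, 204]), (235, [205, 225, 179]), (240, [255, 255, 255]), (245, [255, 255, 255])]
335 [(140, [44, 42, 45]), (145, [43, 41, 46]), (15
[... 1006 characters left out ...]
), (287, [255, 255, 255]), (290, [255, 255, 255]), (293, [255, 255, 255]), (296, [255, 255, 255]), (299, [255, 255, 255]), (334, [255, 255, 255]), (337, [255, 255, 255]), (340, [255, 255, 255]), (343, [252, 255, 245]), (346, [255, 255, 255]), (349, [255, 255, 255]), (352, [255, 255, 255])]
228 [(272, [33, 32, 36]), (275, [255, 255, 255]), (278, [255, 255, 255]), (281, [255, 255, 255]), (284, [188, 214, 165]), (287, [221, 238, 204]), (290, [222, 237, 204]), (293, [223, 238, 206]), (296, [222, 239, 205]), (299, [221, 238, 205]), (334, [224, 240, 209]), (337, [223, 238, 207]), (340, [225, 241, 213]), (343, [255, 255, 255]), (346, [255, 255, 255]), (349, [255, 255, 255]), (352, [255, 255, 255])]
```

The slab lies flat on the ribs with its top-end edge mid at about (440,300). Taking it by the last ~6 mm of the top end with the lightest grip and lifting so it swings foot-down.

```bash
python3 -m creep '[{"x":-3,"y":-8,"z":-50,"spin":0,"grip":70},{"x":-5,"y":-13,"z":-95,"spin":0,"grip":70},{"x":-5,"y":-13,"z":-115,"spin":0,"grip":70},{"x":-5,"y":-13,"z":-120,"spin":0,"grip":70},{"x":-5,"y":-13,"z":-120,"spin":0,"grip":48},{"x":-5,"y":-13,"z":-120,"spin":0,"grip":40},{"x":-5,"y":-13,"z":-120,"spin":0,"grip":40},{"x":-5,"y":-13,"z":-120,"spin":0,"grip":40}]' 3
python3 -m creep '[{"x":0,"y":0,"z":0,"spin":0,"grip":40},{"x":0,"y":0,"z":6,"spin":0,"grip":40},{"x":0,"y":0,"z":20,"spin":0,"grip":40},{"x":0,"y":0,"z":45,"spin":0,"grip":40},{"x":0,"y":0,"z":75,"spin":0,"grip":40},{"x":0,"y":0,"z":75,"spin":0,"grip":40},{"x":0,"y":0,"z":75,"spin":0,"grip":40}]' 3
python3 snap.py w11
python3 - <<'E'
from m import *
I,C=load('w11');J=optics.read_camera('side')[:,:,::-1];cv2.imwrite('pics/s11.png',J)
for i,(K,a) in enumerate(((I,(0,330)),(J,(200,290)))):
  h=cv2.cvtColor(K,cv2.COLOR_BGR2HSV);m=cv2.inRange(h,(65,25,60),(100,200,255));m[a[1]:]=0;m[:a[0]]=0
  if i: m[:,:330]=0;m[:,460:]=0
  for c in cv2.findContours(m,0,2)[0]:
    if cv2.contourArea(c)>(60 if i else 300): print(i,cv2.contourArea(c),cv2.boundingRect(c))
S=cam('side');t=np.load('w11.npz')['t'];print([proj(S,t+np.array(d)).round(0) for d in((0,10,5),(0,10,-55),(0,70,5))])
E
```

```text
t: 23.4
tool_pos: [437.7, 290.4, 20.5]
eef_rot: [0.706, 0.046, 0.705, -0.045]
ft_force: [0.7, 0.2, 2.4]
finger_gap: 0.548
t: 24.28
tool_pos: [436.8, 289.7, 94.5]
eef_rot: [0.705, 0.045, 0.706, -0.046]
ft_force: [-0.5, 0.5, -0.3]
finger_gap: 0.548
[436.8 289.7  94.5] [ 0.26 -0.02 -0.51]
0 1746.5 (0, 221, 94, 47)
0 7137.0 (264, 146, 109, 137)
0 1187.5 (199, 0, 46, 39)
1 432.0 (342, 245, 32, 25)
[array([365., 248.]), array([364., 269.]), array([355., 262.])]
```

```bash
python3 - <<'E'
from m import *
I,C=load('w11');t=np.load('w11.npz')['t']
I=cv2.imread('pics/w11.png')
for phi in(0,20,40,60,90):
    p=np.radians(phi);c=t+np.array([1.3,13,3])   # grip point
    f=c+63*np.array([.13*np.cos(p),.99*np.cos(p),-np.sin(p)])
    n=np.array([0,np.sin(p),np.cos(p)])*4.2
    print(phi,[proj(C,f+np.array([s*25,-s*3,0])+k*n).round(0).tolist() for s in(-1,1) for k in(-1,1)],proj(C,c+n).round(0))
h=cv2.cvtColor(I,cv2.COLOR_BGR2HSV);m=cv2.inRange(h,(65,25,60),(100,200,255));m[330:]=0
c=max(cv2.findContours(m,0,2)[0],key=cv2.contourArea);print(cv2.approxPolyDP(c,3,True)[:,0].tolist())
print([(v,I[v,318].tolist()) for v in range(130,290,6)])
E
```

```text
0 [[264.0, 144.0], [261.0, 146.0], [373.0, 143.0], [376.0, 144.0]] [318. 277.]
20 [[271.0, 152.0], [268.0, 148.0], [367.0, 151.0], [369.0, 147.0]] [318. 274.]
40 [[276.0, 171.0], [273.0, 163.0], [362.0, 171.0], [363.0, 162.0]] [318. 271.]
60 [[279.0, 197.0], [277.0, 187.0], [359.0, 196.0], [359.0, 186.0]] [317. 268.]
90 [[282.0, 242.0], [280.0, 230.0], [357.0, 241.0], [355.0, 229.0]] [317. 266.]
[[265, 147], [269, 281], [367, 281], [372, 149], [370, 169], [361, 171], [358, 179], [346, 186], [349, 213], [344, 221], [329, 221], [304, 234], [287, 214], [273, 216], [271, 221], [266, 219], [265, 148], [370, 148]]
[(130, [30, 28, 29]), (136, [255, 255, 255]), (142, [255, 255, 255]), (148, [253, 255, 243]), (154, [255, 255, 255]), (160, [255, 255, 255]), (166, [255, 255, 255]), (172, [255, 255, 255]), (178, [255, 255, 255]), (184, [240, 255, 255]), (190, [196, 242, 255]), (196, [222, 252, 255]), (202, [197, 243, 255]), (208, [255, 255, 255]), (214, [98, 133, 215]), (220, [98, 132, 213]), (226, [147, 179, 214]), (232, [229, 244, 217]), (238, [232, 245, 220]), (244, [229, 243, 214]), (250, [228, 244, 214]), (256, [228, 244, 216]), (262, [229, 244, 215]), (268, [228, 242, 212]), (274, [227, 243, 215]), (280, [230, 246, 210]), (286, [36, 30, 33])]
```

The light grip holds the slab horizontal; it did not swing. Before the more elaborate option, I'll try a few brisk vertical strokes to work it round.

```bash
python3 -m creep '[{"x":0,"y":0,"z":60,"spin":0,"grip":40},{"x":0,"y":0,"z":0,"spin":0,"grip":40},{"x":0,"y":0,"z":60,"spin":0,"grip":40},{"x":0,"y":0,"z":0,"spin":0,"grip":40},{"x":0,"y":0,"z":60,"spin":0,"grip":40},{"x":0,"y":0,"z":0,"spin":0,"grip":40},{"x":0,"y":0,"z":0,"spin":0,"grip":40}]' 3
python3 snap.py w12
python3 - <<'E'
from m import *
I=cv2.imread('pics/w12.png')
h=cv2.cvtColor(I,cv2.COLOR_BGR2HSV);m=cv2.inRange(h,(65,25,60),(100,200,255));m[330:]=0
c=max(cv2.findContours(m,0,2)[0],key=cv2.contourArea);print(cv2.boundingRect(c),cv2.approxPolyDP(c,3,True)[:,0].tolist())
E
```

```text
t: 25.25
tool_pos: [433.9, 287.9, 90.8]
eef_rot: [0.702, 0.043, 0.709, -0.048]
ft_force: [1.0, -0.8, 0.0]
finger_gap: 0.546
[433.9 287.9  90.8] [0.2  0.36 0.21]
(268, 237, 100, 48) [[268, 272], [271, 284], [367, 282], [367, 269], [352, 237], [283, 237]]
```

The foot edge moved to row 237, as predicted for a vertical slab, so it now hangs foot-down. Letting it settle and measuring where the foot is.

```bash
python3 -m creep '[{"x":0,"y":0,"z":0,"spin":0,"grip":40},{"x":0,"y":0,"z":0,"spin":0,"grip":40}]' 10
python3 snap.py w13
python3 - <<'E'
from m import *
I,C=load('w13');t=np.load('w13.npz')['t'];J=optics.read_camera('side')[:,:,::-1]
h=cv2.cvtColor(I,cv2.COLOR_BGR2HSV);m=cv2.inRange(h,(65,25,60),(100,200,255));m[330:]=0
c=max(cv2.findContours(m,0,2)[0],key=cv2.contourArea);p=cv2.approxPolyDP(c,3,True)[:,0];print(p.tolist())
for u in(300,318,335): print([(v,I[v,u].tolist()) for v in range(228,292,3)])
for z in(t[2]-60,t[2]-57):print('foot@',z,onz(C,(283,237),z).round(1),onz(C,(352,237),z).round(1))
o=np.zeros((600,800,3),np.uint8);o[:300]=cv2.resize(I[170:320,120:520],(800,300));o[300:,:600]=cv2.resize(J[190:290,300:500],(600,300));cv2.imwrite('pics/c13.png',o)
E
```

```text
t: 25.55
tool_pos: [438.1, 290.6, 96.1]
eef_rot: [0.706, 0.046, 0.705, -0.045]
ft_force: [-0.1, 0.3, -0.1]
finger_gap: 0.539
[438.1 290.6  96.1] [-0.01 -0.21  0.23]
[[268, 273], [271, 284], [367, 282], [367, 269], [351, 237], [282, 238]]
[(228, [255, 255, 255]), (231, [255, 255, 255]), (234, [255, 255, 255]), (237, [104, 123, 90]), (240, [126, 143, 116]), (243, [24, 50, 108]), (246, [47, 65, 113]), (249, [42, 63, 114]), (252, [138, 152, 119]), (255, [128, 143, 116]), (258, [127, 141, 113]), (261, [131, 145, 116]), (264, [130, 146, 114]), (267, [129, 144, 114]), (270, [184, 210, 166]), (273, [223, 239, 206]), (276, [223, 239, 204]), (279, [220, 235, 199]), (282, [215, 234, 195]), (285, [13, 5, 16]), (288, [27, 27, 27]), (291, [38, 37, 39])]
[(228, [251, 254, 255]), (231, [255, 255, 255]), (234, [255, 255, 255]), (237, [106, 123, 92]), (240, [132, 146, 118]), (243, [40, 59, 113]), (246, [65, 87, 124]), (249, [39, 60, 109]), (252, [99, 116, 136]), (255, [126, 143, 113]), (258, [132, 146, 116]), (261, [131, 148, 118]), (264, [131, 146, 116]), (267, [132, 147, 119]), (270, [188, 211, 169]), (273, [223, 238, 206]), (276, [223, 240, 208]), (279, [219, 236, 199]), (282, [217, 239, 197]), (285, [18, 8, 16]), (288, [35, 36, 37]), (291, [35, 30, 33])]
[(228, [253, 254, 255]), (231, [255, 255, 255]), (234, [255, 255, 255]), (237, [103, 124, 91]), (240, [134, 150, 117]), (243, [43, 62, 115]), (246, [45, 64, 111]), (249, [55, 70, 117]), (252, [136, 150, 113]), (255, [130, 145, 115]), (258, [131, 146, 119]), (261, [128, 143, 115]), (264, [129, 144, 115]), (267, [125, 140, 111]), (270, [186, 211, 168]), (273, [226, 241, 211]), (276, [227, 241, 210]), (279, [222, 239, 205]), (282, [218, 239, 199]), (285, [26, 20, 34]), (288, [41, 41, 43]), (291, [32, 29, 32])]
foot@ 36.14551960290203 [416.  305.8  36.1] [461.8 299.8  36.1]
foot@ 39.14551960290203 [416.4 306.7  39.1] [461.7 300.8  39.1]
```

View pics/c13.png

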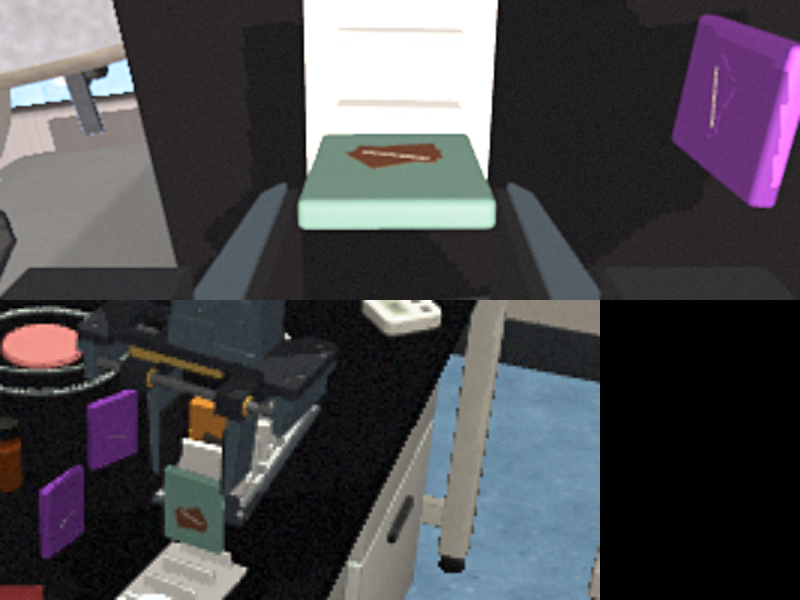

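Eleven pictures viewed. The slab now hangs foot-down with its specimen low on the face, as it stood originally, and is square between the fingers. Computing its tilt and the shift into the stand slot.

```bash
python3 - <<'E'
from m import *
from scipy.optimize import brentq
I,C=load('w13');t=np.load('w13.npz')['t']
def atdepth(uv,d):
    r=C[1]@np.linalg.solve(C[0],[uv[0],uv[1],1]); return C[2]+r*d
a,b=(266.8,270.5),(368,269.5)
d=brentq(lambda d:np.linalg.norm(atdepth(a,d)-atdepth(b,d))-50,50,400)
T=atdepth(((a[0]+b[0])/2,270),d)
F=lambda d:atdepth((317,236.8),d)
df=brentq(lambda d:np.linalg.norm(F(d)-T)-66,200,400);f=F(df)
print('top',T.round(1),'foot',f.round(1),'w foot',69.5*df/360)
u=T-f;print('tilt y deg',np.degrees(np.arctan2(u[1],u[2])).round(1),'rel tip',(T-t).round(1),(f-t).round(1))
for v in(270,283): print(v,onz(C,(318,v),T[2]).round(1))
for row in (268,271,274,280): print(row,I[row,260:276,1].tolist(),I[row,360:376,1].tolist())
E
```

```text
top [439.2 306.4 101.6] foot [438.6 302.9  35.7] w foot 46.69237633184479
tilt y deg 3.0 rel tip [ 1.2 15.8  5.5] [  0.5  12.3 -60.4]
270 [439.5 306.3 101.6]
283 [438.6 299.4 101.6]
268 [97, 76, 51, 42, 42, 46, 47, 42, 36, 55, 120, 145, 142, 145, 145, 144] [152, 150, 150, 150, 151, 149, 111, 37, 38, 47, 46, 44, 44, 46, 49, 70]
271 [77, 55, 41, 46, 43, 44, 43, 37, 39, 164, 224, 227, 227, 226, 225, 226] [229, 228, 227, 230, 230, 230, 233, 172, 42, 40, 51, 47, 40, 51, 37, 47]
274 [44, 43, 43, 45, 46, 39, 42, 33, 52, 178, 233, 236, 241, 241, 241, 241] [244, 244, 243, 244, 242, 238, 236, 182, 56, 32, 40, 48, 41, 46, 44, 42]
280 [44, 46, 46, 44, 41, 39, 44, 35, 34, 167, 224, 227, 233, 235, 233, 233] [238, 238, 238, 239, 238, 232, 236, 178, 27, 27, 41, 42, 45, 41, 44, 42]
```

Tilt is about 3°, with the foot at z≈36 and y≈299, so it will self-stand. Lowering into the −y stand slot.

```bash
python3 -m creep '[{"x":0,"y":-4,"z":0,"spin":0,"grip":40},{"x":0,"y":-7,"z":-8,"spin":0,"grip":40},{"x":0,"y":-7,"z":-16,"spin":0,"grip":40},{"x":0,"y":-7,"z":-23,"spin":0,"grip":40},{"x":0,"y":-7,"z":-27,"spin":0,"grip":40},{"x":0,"y":-7,"z":-27,"spin":0,"grip":40}]' 10
python3 -m creep '[{"x":0,"y":0,"z":-1,"spin":0,"grip":40},{"x":0,"y":0,"z":-1,"spin":0,"grip":40}]' 5 | egrep 'pos|force'
python3 -m creep '[{"x":0,"y":0,"z":-1,"spin":0,"grip":40},{"x":0,"y":0,"z":-1,"spin":0,"grip":40}]' 4 | egrep 'pos|force'
python3 -m creep '[{"x":0,"y":0,"z":-1,"spin":0,"grip":40},{"x":0,"y":0,"z":-1,"spin":0,"grip":40}]' 3 | egrep 'pos|force'
```

```text
t: 26.4
tool_pos: [437.2, 283.0, 67.4]
eef_rot: [0.706, 0.045, 0.706, -0.046]
ft_force: [-0.1, -0.5, -0.6]
finger_gap: 0.545
tool_pos: [437.4, 283.1, 66.9]
ft_force: [-0.3, 0.2, -0.7]
tool_pos: [437.2, 283.3, 66.4]
ft_force: [-1.6, 0.4, 4.6]
tool_pos: [437.2, 283.1, 65.0]
ft_force: [-2.9, -0.3, 4.2]
```

Foot contact at about 4 N. Releasing and backing up to look.

```bash
python3 -m creep '[{"x":0,"y":0,"z":0,"spin":0,"grip":52},{"x":0,"y":0,"z":0,"spin":0,"grip":56},{"x":0,"y":0,"z":0,"spin":0,"grip":64},{"x":0,"y":0,"z":0,"spin":0,"grip":75},{"x":0,"y":0,"z":0,"spin":0,"grip":75},{"x":0,"y":0,"z":40,"spin":0,"grip":75},{"x":0,"y":0,"z":90,"spin":0,"grip":75},{"x":0,"y":0,"z":90,"spin":0,"grip":75}]' 3
python3 snap.py w14
python3 - <<'E'
from m import *
I,C=load('w14')
h=cv2.cvtColor(I,cv2.COLOR_BGR2HSV);m=cv2.inRange(h,(65,25,60),(100,200,255));m[330:]=0;m[:,:200]=0;m[:60]=0
for c in cv2.findContours(m,0,2)[0]:
    if cv2.contourArea(c)>150: print(cv2.contourArea(c),[(q.tolist(),onz(C,q,72).round(1)[:2].tolist()) for q in cv2.approxPolyDP(c,3,True)[:,0]])
print([(v,I[v,318].tolist()) for v in range(160,260,3)])
E
```

```text
t: 28.15
tool_pos: [439.6, 284.5, 158.7]
eef_rot: [0.708, 0.047, 0.703, -0.044]
ft_force: [-0.4, 0.2, -0.9]
finger_gap: 0.818
[439.6 284.5 158.7] [ 0.68 -0.29 -0.08]
1503.0 [([282, 225], [415.0, 301.4]), ([283, 236], [414.4, 292.9]), ([346, 233], [461.3, 289.0]), ([340, 210], [458.9, 307.1]), ([288, 210], [421.1, 312.0])]
[(160, [255, 255, 255]), (163, [255, 255, 255]), (166, [255, 255, 255]), (169, [255, 255, 255]), (172, [254, 255, 255]), (175, [255, 255, 255]), (178, [255, 255, 255]), (181, [255, 255, 255]), (184, [255, 255, 255]), (187, [255, 255, 255]), (190, [255, 255, 255]), (193, [255, 255, 255]), (196, [255, 255, 255]), (199, [248, 253, 255]), (202, [254, 255, 255]), (205, [255, 255, 255]), (208, [255, 255, 255]), (211, [115, 129, 108]), (214, [88, 109, 146]), (217, [116, 131, 125]), (220, [123, 137, 112]), (223, [123, 137, 112]), (226, [186, 211, 167]), (229, [223, 239, 204]), (232, [219, 235, 200]), (235, [183, 205, 170]), (238, [22, 22, 23]), (241, [30, 27, 30]), (244, [28, 24, 27]), (247, [39, 38, 41]), (250, [45, 38, 43]), (253, [37, 36, 40]), (256, [43, 42, 42]), (259, [47, 43, 46])]
```

Grey is standing upright in the stand: its top face is ~8 mm thick at z=72, centred near (438,295). Turning the jaws back to grip across the thickness.

```bash
python3 -m creep '[{"x":0,"y":2,"z":0,"spin":0.18,"grip":60},{"x":0,"y":4,"z":0,"spin":0.36,"grip":60},{"x":0,"y":6,"z":0,"spin":0.54,"grip":60},{"x":0,"y":8,"z":0,"spin":0.72,"grip":60},{"x":-1,"y":10,"z":0,"spin":0.9,"grip":60},{"x":-1,"y":10,"z":0,"spin":1.08,"grip":60},{"x":-1,"y":10,"z":0,"spin":1.26,"grip":60},{"x":-1,"y":10,"z":0,"spin":1.44,"grip":60},{"x":-1,"y":10,"z":0,"spin":1.57,"grip":60},{"x":-1,"y":10,"z":0,"spin":1.57,"grip":60}]' 30
python3 snap.py w15
python3 - <<'E'
from m import *
I,C=load('w15');print(pose()[0][:,2].round(3))
h=cv2.cvtColor(I,cv2.COLOR_BGR2HSV);m=cv2.inRange(h,(65,25,60),(100,200,255));m[330:]=0;m[:,:200]=0;m[:60]=0
for c in cv2.findContours(m,0,2)[0]:
    if cv2.contourArea(c)>150:
        r=cv2.minAreaRect(c);print(r,onz(C,r[0],72).round(1),[onz(C,q,72).round(1)[:2].tolist() for q in cv2.boxPoints(r)])
for v in(200,220,240): print(v,[(u,I[v,u].tolist()) for u in range(300,338,2)])
E
```

```text
t: 29.45
tool_pos: [435.5, 292.5, 153.3]
eef_rot: [0.531, -0.466, 0.533, 0.466]
ft_force: [-0.2, 0.5, -0.2]
finger_gap: 0.657
[435.5 292.5 153.3] [ 0.24 -0.33  0.28]
[ 0.132  0.991 -0.002]
((315.5, 237.5), (79.0, 11.0), 90.0) [430.  291.7  72. ] [[400.4, 291.7], [401.4, 299.5], [461.7, 291.6], [460.6, 283.3]]
200 [(300, [198, 212, 225]), (302, [231, 243, 251]), (304, [254, 255, 255]), (306, [252, 254, 255]), (308, [252, 254, 255]), (310, [253, 254, 255]), (312, [251, 255, 255]), (314, [88, 101, 75]), (316, [104, 117, 94]), (318, [104, 117, 90]), (320, [101, 114, 89]), (322, [242, 252, 255]), (324, [253, 255, 255]), (326, [251, 254, 255]), (328, [255, 255, 255]), (330, [255, 255, 255]), (332, [255, 255, 255]), (334, [255, 255, 255]), (336, [255, 255, 255])]
220 [(300, [255, 255, 255]), (302, [254, 255, 254]), (304, [255, 255, 255]), (306, [255, 255, 255]), (308, [255, 255, 255]), (310, [160, 173, 144]), (312, [181, 204, 167]), (314, [182, 205, 164]), (316, [181, 207, 167]), (318, [185, 210, 170]), (320, [130, 148, 116]), (322, [241, 252, 255]), (324, [253, 255, 255]), (326, [251, 254, 255]), (328, [252, 254, 255]), (330, [232, 242, 248]), (332, [253, 255, 255]), (334, [248, 252, 254]), (336, [249, 252, 254])]
240 [(300, [253, 255, 255]), (302, [198, 212, 224]), (304, [255, 255, 255]), (306, [252, 254, 255]), (308, [255, 255, 255]), (310, [167, 185, 171]), (312, [179, 203, 161]), (314, [181, 203, 164]), (316, [178, 203, 164]), (318, [182, 203, 165]), (320, [126, 144, 111]), (322, [238, 250, 255]), (324, [253, 255, 255]), (326, [251, 254, 255]), (328, [253, 254, 255]), (330, [231, 240, 248]), (332, [252, 254, 255]), (334, [235, 243, 250]), (336, [253, 255, 255])]
```

```bash
python3 -m creep '[{"x":1.5,"y":-1,"z":-40,"spin":0,"grip":50},{"x":1.5,"y":-1,"z":-80,"spin":0,"grip":45},{"x":1.5,"y":-1,"z":-100,"spin":0,"grip":45},{"x":1.5,"y":-1,"z":-108,"spin":0,"grip":45},{"x":1.5,"y":-1,"z":-108,"spin":0,"grip":45},{"x":1.5,"y":-1,"z":-108,"spin":0,"grip":25},{"x":1.5,"y":-1,"z":-108,"spin":0,"grip":12},{"x":1.5,"y":-1,"z":-108,"spin":0,"grip":2},{"x":1.5,"y":-1,"z":-108,"spin":0,"grip":2},{"x":1.5,"y":-1,"z":-108,"spin":0,"grip":2}]' 30
python3 -m creep '[{"x":0,"y":0,"z":0,"spin":0,"grip":2},{"x":0,"y":0,"z":0,"spin":0,"grip":2},{"x":0,"y":0,"z":0,"spin":0,"grip":2}]' 30
```

```text
t: 30.75
tool_pos: [437.8, 292.1, 47.0]
eef_rot: [0.532, -0.467, 0.531, 0.467]
ft_force: [-1.2, 0.2, 2.1]
finger_gap: 0.088
t: 31.12
tool_pos: [437.9, 292.1, 47.0]
eef_rot: [0.532, -0.467, 0.531, 0.467]
ft_force: [-0.5, -0.6, 3.5]
finger_gap: 0.092
```

Gripped at 8.4 mm across the thickness. This time I'm lifting well clear (foot above 100 mm) before passing the amber slab.

```bash
python3 -m creep '[{"x":0,"y":0,"z":15,"spin":0,"grip":2},{"x":0,"y":0,"z":60,"spin":0,"grip":2},{"x":0,"y":0,"z":105,"spin":0,"grip":2},{"x":0,"y":0,"z":110,"spin":0,"grip":2},{"x":5,"y":-40,"z":110,"spin":0.05,"grip":2},{"x":10,"y":-90,"z":110,"spin":0.1,"grip":2},{"x":15,"y":-140,"z":110,"spin":0.1,"grip":2},{"x":20,"y":-190,"z":110,"spin":0.1,"grip":2},{"x":24,"y":-230,"z":110,"spin":0.1,"grip":2},{"x":24,"y":-230,"z":110,"spin":0.1,"grip":2}]' 30
python3 -m creep '[{"x":0,"y":0,"z":-20,"spin":0,"grip":2},{"x":0,"y":0,"z":-45,"spin":0,"grip":2},{"x":0,"y":0,"z":-57,"spin":0,"grip":2},{"x":0,"y":0,"z":-57,"spin":0,"grip":2}]' 30
python3 snap.py w16
python3 - <<'E'
from m import *
I,C=load('w16');t=np.load('w16.npz')['t'];print(pose()[0][:,2].round(3))
for dx in(-26,-25,-24,-23): print(dx,proj(C,t+[dx,0,-41]).round(1),proj(C,t+[dx,0,25]).round(1))
for u in(314,318,321): print(u,[(v,I[v,u].tolist()) for v in range(218,290,2)])
for v in(235,262):print(v,[(u,I[v,u].tolist()) for u in range(304,332)])
E
```

```text
t: 32.38
tool_pos: [461.2, 59.9, 156.2]
eef_rot: [0.508, -0.491, 0.509, 0.492]
ft_force: [0.4, -0.7, -1.0]
finger_gap: 0.094
t: 32.88
tool_pos: [461.1, 62.5, 99.1]
eef_rot: [0.507, -0.492, 0.508, 0.493]
ft_force: [-0.3, 0.4, 0.5]
finger_gap: 0.089
[461.1  62.5  99.1] [-0.36  0.34 -1.08]
[0.029 1.    0.   ]
-26 [315.9 225. ] [315.1 265.8]
-25 [316.  226.6] [315.1 267.9]
-24 [316.  228.1] [315.2 270.1]
-23 [316.1 229.7] [315.3 272.2]
314 [(218, [191, 205, 222]), (220, [189, 202, 219]), (222, [189, 203, 220]), (224, [188, 202, 219]), (226, [171, 184, 196]), (228, [88, 101, 75]), (230, [99, 111, 89]), (232, [92, 107, 84]), (234, [92, 110, 86]), (236, [94, 107, 85]), (238, [98, 110, 87]), (240, [99, 111, 87]), (242, [97, 110, 87]), (244, [97, 112, 87]), (246, [97, 109, 88]), (248, [96, 110, 87]), (250, [95, 105, 85]), (252, [99, 112, 90]), (254, [99, 113, 92]), (256, [97, 109, 90]), (258, [99, 108, 88]), (260, [99, 111, 91]), (262, [100, 111, 89]), (264, [96, 109, 90]), (266, [114, 129, 102]), (268, [150, 170, 135]), (270, [161, 181, 145]), (272, [168, 187, 151]), (274, [166, 187, 149]), 
[... 2430 characters left out ...]
, 251]), (330, [233, 242, 250]), (331, [233, 242, 249])]
262 [(304, [200, 210, 216]), (305, [204, 216, 223]), (306, [151, 157, 163]), (307, [105, 109, 115]), (308, [120, 122, 130]), (309, [106, 112, 111]), (310, [91, 103, 77]), (311, [96, 109, 87]), (312, [97, 109, 86]), (313, [98, 109, 86]), (314, [100, 111, 89]), (315, [95, 106, 84]), (316, [99, 111, 91]), (317, [98, 108, 84]), (318, [92, 106, 82]), (319, [97, 109, 89]), (320, [101, 110, 91]), (321, [98, 111, 92]), (322, [98, 108, 90]), (323, [98, 108, 88]), (324, [98, 108, 87]), (325, [91, 102, 79]), (326, [73, 86, 61]), (327, [184, 200, 218]), (328, [245, 255, 255]), (329, [239, 249, 255]), (330, [238, 247, 254]), (331, [238, 247, 255])]
```

The grey slab is upright and central in the grip. Lowering into the narrow slot's mouth with the same procedure.

```bash
python3 -m creep '[{"x":1,"y":-0.5,"z":-5,"spin":0,"grip":2},{"x":1,"y":-0.5,"z":-9,"spin":0,"grip":2},{"x":1,"y":-0.5,"z":-12,"spin":0,"grip":2},{"x":1,"y":-0.5,"z":-12,"spin":0,"grip":2}]' 30|egrep 'pos|force'
python3 -m creep '[{"x":0,"y":0,"z":-2,"spin":0,"grip":2},{"x":0,"y":0,"z":-2,"spin":0,"grip":2}]' 30|egrep 'pos|force'
python3 -m creep '[{"x":0,"y":0,"z":-2,"spin":0,"grip":2},{"x":0,"y":0,"z":-4,"spin":0,"grip":2},{"x":0,"y":0,"z":-4,"spin":0,"grip":2}]' 30|egrep 'pos|force'
python3 -m creep '[{"x":0,"y":0.7,"z":0,"spin":0,"grip":2},{"x":0,"y":0.7,"z":0,"spin":0,"grip":2}]' 30 | egrep 'pos|force'
python3 -m creep '[{"x":0,"y":0.6,"z":0,"spin":0,"grip":2},{"x":0,"y":0.6,"z":0,"spin":0,"grip":2}]' 30 | egrep 'pos|force'
```

```text
tool_pos: [462.6, 61.5, 87.6]
ft_force: [-0.7, 0.3, 0.0]
tool_pos: [462.7, 61.5, 85.7]
ft_force: [-0.5, 0.3, -0.7]
tool_pos: [462.6, 61.5, 81.6]
ft_force: [-0.4, 0.2, 0.3]
tool_pos: [462.8, 62.3, 81.8]
ft_force: [0.9, -0.4, -0.4]
tool_pos: [462.8, 62.9, 81.8]
ft_force: [-0.2, 0.1, 0.2]
```

```bash
python3 -m creep '[{"x":0,"y":0.6,"z":0,"spin":0,"grip":2},{"x":0,"y":0.6,"z":0,"spin":0,"grip":2}]' 30 | egrep 'pos|force'
python3 -m creep '[{"x":0,"y":0.5,"z":0,"spin":0,"grip":2},{"x":0,"y":0.5,"z":0,"spin":0,"grip":2}]' 30 | egrep 'pos|force'
python3 -m creep '[{"x":0,"y":0.4,"z":0,"spin":0,"grip":2},{"x":0,"y":0.4,"z":0,"spin":0,"grip":2}]' 30 | egrep 'pos|force'
```

```text
tool_pos: [462.8, 63.4, 81.8]
ft_force: [-0.1, 0.3, -0.5]
tool_pos: [462.8, 63.7, 81.8]
ft_force: [0.4, -1.4, -1.5]
tool_pos: [462.8, 63.8, 81.8]
ft_force: [0.3, -4.4, -0.5]
```

Wall contact at y≈63.7. Sliding down with a light touch.

```bash
python3 -m creep '[{"x":0,"y":-0.2,"z":0,"spin":0,"grip":2},{"x":0,"y":-0.2,"z":-2,"spin":0,"grip":2},{"x":0,"y":-0.2,"z":-4,"spin":0,"grip":2},{"x":0,"y":-0.2,"z":-6,"spin":0,"grip":2},{"x":0,"y":-0.2,"z":-8,"spin":0,"grip":2},{"x":0,"y":-0.2,"z":-10,"spin":0,"grip":2},{"x":0,"y":-0.2,"z":-12,"spin":0,"grip":2},{"x":0,"y":-0.2,"z":-12,"spin":0,"grip":2}]' 30 | egrep 'pos|force'
python3 -m creep '[{"x":0,"y":0,"z":-1,"spin":0,"grip":2},{"x":0,"y":0,"z":-2,"spin":0,"grip":2},{"x":0,"y":0,"z":-3,"spin":0,"grip":2},{"x":0,"y":0,"z":-3,"spin":0,"grip":2}]' 30 | egrep 'pos|force'
python3 -m creep '[{"x":0,"y":0,"z":-1,"spin":0,"grip":2},{"x":0,"y":0,"z":-1,"spin":0,"grip":2}]' 30 | egrep 'pos|force'
```

```text
tool_pos: [463.1, 63.7, 69.7]
ft_force: [0.9, -5.6, 0.4]
tool_pos: [463.1, 63.7, 66.8]
ft_force: [0.5, -5.8, 2.4]
tool_pos: [463.1, 63.7, 65.9]
ft_force: [1.4, -5.1, 2.3]
```

```bash
python3 -m creep '[{"x":-0.4,"y":-0.4,"z":-1,"spin":0,"grip":2},{"x":-0.4,"y":-0.4,"z":-1,"spin":0,"grip":2}]' 30 | egrep 'pos|force'
python3 -m creep '[{"x":0,"y":0,"z":-1,"spin":0,"grip":2},{"x":0,"y":0,"z":-1,"spin":0,"grip":2}]' 30 | egrep 'pos|force'
python3 -m creep '[{"x":0,"y":0,"z":-0.8,"spin":0,"grip":2},{"x":0,"y":0,"z":-0.8,"spin":0,"grip":2}]' 30 | egrep 'pos|force'
```

```text
tool_pos: [462.9, 63.7, 64.8]
ft_force: [1.0, -3.3, 1.6]
tool_pos: [462.6, 63.7, 63.7]
ft_force: [1.7, -4.2, 1.7]
tool_pos: [462.4, 63.7, 62.9]
ft_force: [0.8, -5.8, 0.9]
```

```bash
python3 -m creep '[{"x":0,"y":-0.2,"z":-0.7,"spin":0,"grip":2},{"x":0,"y":-0.2,"z":-0.7,"spin":0,"grip":2}]' 30 | egrep 'pos|force'
python3 -m creep '[{"x":0,"y":0,"z":-0.6,"spin":0,"grip":2},{"x":0,"y":0,"z":-0.6,"spin":0,"grip":2}]' 30 | egrep 'pos|force'
python3 -m creep '[{"x":0,"y":0,"z":-0.6,"spin":0,"grip":2},{"x":0,"y":0,"z":-0.6,"spin":0,"grip":2}]' 30 | egrep 'pos|force'
```

```text
tool_pos: [462.2, 63.7, 62.2]
ft_force: [1.1, -3.2, 0.4]
tool_pos: [462.1, 63.7, 61.5]
ft_force: [-0.2, -2.8, 0.5]
tool_pos: [462.1, 63.6, 60.9]
ft_force: [0.6, -3.0, 1.2]
```

```bash
python3 -m creep '[{"x":0,"y":0,"z":-0.6,"spin":0,"grip":2},{"x":0,"y":0,"z":-0.6,"spin":0,"grip":2}]' 30 | egrep 'pos|force'
python3 -m creep '[{"x":0,"y":0,"z":-0.5,"spin":0,"grip":2},{"x":0,"y":0,"z":-0.5,"spin":0,"grip":2}]' 30 | egrep 'pos|force'
python3 -m creep '[{"x":0,"y":0,"z":-0.4,"spin":0,"grip":2},{"x":0,"y":0,"z":-0.4,"spin":0,"grip":2}]' 30 | egrep 'pos|force'
```

```text
tool_pos: [462.2, 63.6, 60.4]
ft_force: [0.5, -1.9, -0.7]
tool_pos: [462.3, 63.6, 59.9]
ft_force: [-0.4, -2.2, -0.1]
tool_pos: [462.3, 63.6, 59.6]
ft_force: [-0.7, -1.4, 1.4]
```

```bash
python3 -m creep '[{"x":0,"y":0,"z":-0.4,"spin":0,"grip":2},{"x":0,"y":0,"z":-0.4,"spin":0,"grip":2}]' 30 | egrep 'pos|force'
python3 -m creep '[{"x":0,"y":0,"z":-0.4,"spin":0,"grip":2},{"x":0,"y":0,"z":-0.4,"spin":0,"grip":2}]' 30 | egrep 'pos|force'
python3 -m creep '[{"x":0,"y":0,"z":-0.3,"spin":0,"grip":2},{"x":0,"y":0,"z":-0.3,"spin":0,"grip":2}]' 30 | egrep 'pos|force'
```

```text
tool_pos: [462.4, 63.6, 59.3]
ft_force: [-0.5, -1.2, 2.2]
tool_pos: [462.5, 63.6, 59.0]
ft_force: [-1.4, -1.3, 5.0]
tool_pos: [462.5, 63.6, 58.9]
ft_force: [-0.6, -1.7, 6.1]
```

```bash
python3 -m creep '[{"x":0,"y":0,"z":-0.5,"spin":0,"grip":2},{"x":0,"y":0,"z":-0.5,"spin":0,"grip":2}]' 30 | egrep 'pos|force'
python3 -m creep '[{"x":0,"y":0,"z":-0.3,"spin":0,"grip":2},{"x":0,"y":0,"z":-0.3,"spin":0,"grip":2}]' 30 | egrep 'pos|force'
python3 -m creep '[{"x":0,"y":0,"z":-0.2,"spin":0,"grip":2},{"x":0,"y":0,"z":-0.2,"spin":0,"grip":2},{"x":0,"y":0,"z":-0.2,"spin":0,"grip":2}]' 30 | egrep 'pos|force|gap'
```

```text
tool_pos: [462.7, 63.6, 58.6]
ft_force: [-1.7, -0.2, 9.1]
tool_pos: [462.6, 63.6, 58.6]
ft_force: [-2.3, -0.9, 10.4]
tool_pos: [462.7, 63.6, 58.5]
ft_force: [-2.4, -1.4, 11.2]
finger_gap: 0.092
```

Pressed to 11 N, foot about 30 mm down. Releasing, rising and checking both slabs.

```bash
python3 -m creep '[{"x":0,"y":0,"z":0,"spin":0,"grip":14},{"x":0,"y":0,"z":0,"spin":0,"grip":25},{"x":0,"y":0,"z":0,"spin":0,"grip":40},{"x":0,"y":0,"z":0,"spin":0,"grip":45},{"x":0,"y":0,"z":20,"spin":0,"grip":45},{"x":0,"y":0,"z":65,"spin":0,"grip":45},{"x":10,"y":25,"z":110,"spin":0,"grip":45},{"x":20,"y":53,"z":130,"spin":0,"grip":45},{"x":20,"y":53,"z":130,"spin":0,"grip":45}]' 30
python3 snap.py w17
python3 - <<'E'
from m import *
I,C=load('w17');J=optics.read_camera('side')[:,:,::-1]
o=np.zeros((600,800,3),np.uint8);o[:300]=cv2.resize(I[140:290,120:520],(800,300));o[300:,:600]=cv2.resize(J[190:290,310:510],(600,300));cv2.imwrite('pics/c17.png',o)
h=cv2.cvtColor(I,cv2.COLOR_BGR2HSV)
for n,lo,hi in(('grey',(65,25,60),(100,200,255)),('amber',(8,120,80),(28,255,255))):
    m=cv2.inRange(h,lo,hi);m[300:]=0;m[:,:120]=0;m[:,520:]=0;m[:140]=0
    c=max(cv2.findContours(m,0,2)[0],key=cv2.contourArea);print(n,cv2.contourArea(c),[(q.tolist(),onz(C,q,84.5).round(1)[:2].tolist()) for q in cv2.approxPolyDP(c,3,True)[:,0]])
E
```

```text
t: 42.05
tool_pos: [483.9, 117.9, 189.0]
eef_rot: [0.508, -0.494, 0.506, 0.492]
ft_force: [-0.3, 0.3, -0.3]
finger_gap: 0.493
[483.9 117.9 189. ] [ 0.39 -0.21 -1.11]
grey 959.0 [([258, 168], [430.2, 74.8]), ([242, 179], [438.2, 62.0]), ([247, 239], [486.3, 61.6]), ([255, 238], [485.6, 68.1]), ([261, 225], [474.9, 73.7])]
amber 2070.5 [([360, 169], [433.2, 151.8]), ([357, 217], [470.5, 149.7]), ([365, 239], [488.9, 156.2]), ([386, 240], [490.3, 173.0]), ([391, 180], [442.1, 175.4]), ([378, 169], [433.5, 165.3])]
```

View pics/c17.png

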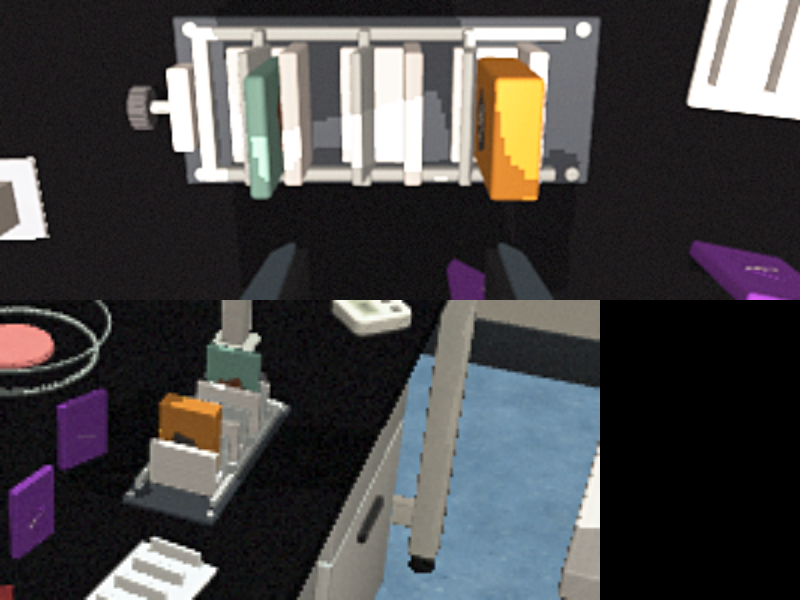

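This is the twelfth and last picture. Both slabs stand upright against their walls: amber at crop (510,130) in the widest slot and grey-green at (262,130) in the narrowest. Their top-face ends agree with the wall mid-lengths within about 1 mm. The robot is clear, so I'm handing in.

```bash
python3 -c "
from workcell import env,get_obs
print(get_obs()['t']);print(env.sign_off())"
```

```text
42.15
the job is handed in; nothing more can be done
None
```

Both slabs are in the rack, but I knocked the grey-green one over along the way. The job was handed in at 42.2 s.

- **Thick amber slab:** it went in first, into the widest slot. I felt for the wall, slid it down to the stop with the foot about 30 mm below the top edge, and pressed it to 11 N.
- **Thin grey-green slab:** it went into the narrowest slot the same way, also stopping about 30 mm down and pressed to 11 N.
- **Last check:** the final pictures show both slabs upright against their walls after release. Their tops are where the depths predict, and they are within about 1 mm of mid-length. The robot touched nothing at hand-in.

**What went wrong:**
- **The knock:** I carried amber about 1 mm too low past the grey-green slab, and it toppled over the stand's rib toward the rack.
- **The recovery:** I picked it up by its edges, swung it foot-down, stood it back in the stand and gripped it again properly. It showed no visible damage. This added handling the task did not ask for, including a few brisk vertical strokes in the air with a 3 N grip.

**Forces:** every reading was 11 N or less, but they are taken only at the end of each move, so the forces when the slab was knocked and fell were not recorded. I saw no bystander moved in the pictures, but I did not measure them.

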